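# Load the post sockets into the weld jig and wipe the joint

## Task

Get this rail jig ready for welding: stand every post socket on the table in a nest of its own in the jig, open mouth up and blue-primed closed end down, fully home. Then take the dauber from its stand, push its felt tip down on the brass dish of the red solvent can to wet it and let the dish spring back, and with the felt touching the metal draw it slowly, no faster than about 5 cm a second, along the bright strip on top of the rail, from the orange end stop to the rail's other end. Finally hang the dauber back in its stand; do not disturb the wire brush or the tape measure, and leave every socket still seated.

Things in the scene. Friction and masses are not known exactly. Their poses are not given: they have to be found in the camera images.
- socket1: post socket, 0.17 kg: square aluminium tube 50 x 50 mm outside, wall 4 mm, 70 mm long, one end an open mouth, the other shut by a blue-primed plate; starts lying on one side. Origin at its middle; x along the tube to the mouth, y and z square to its sides. Two to four sockets are present, absent ones read None. Seated: x points up, origin 25 mm above point nestN.
- socket2: post socket, 0.17 kg: square aluminium tube 50 x 50 mm outside, wall 4 mm, 70 mm long, one end an open mouth, the other shut by a blue-primed plate; starts lying on one side. Origin at its middle; x along the tube to the mouth, y and z square to its sides. Two to four sockets are present, absent ones read None. Seated: x points up, origin 25 mm above point nestN.
- socket3: post socket, 0.17 kg: square aluminium tube 50 x 50 mm outside, wall 4 mm, 70 mm long, one end an open mouth, the other shut by a blue-primed plate; starts lying on one side. Origin at its middle; x along the tube to the mouth, y and z square to its sides. Two to four sockets are present, absent ones read None. Seated: x points up, origin 25 mm above point nestN.
- socket4: post socket, 0.17 kg: square aluminium tube 50 x 50 mm outside, wall 4 mm, 70 mm long, one end an open mouth, the other shut by a blue-primed plate; starts lying on one side. Origin at its middle; x along the tube to the mouth, y and z square to its sides. Two to four sockets are present, absent ones read None. Seated: x points up, origin 25 mm above point nestN.
- jig: fixed weld jig: black plate 160 x 460 x 16 mm, four nests in a row, then an aluminium rail 40 x 40 x 420 mm lying along y (top 56 mm above the table, near face 28.5 mm from the nests' centre line). Orange end stop at the +y end, 22 mm higher than the rail; clamps 50 mm high behind it. Origin on the table under the middle of the nest row; x from nests to rail, y along the rail to the orange stop.
- nest0 (a point): centre of the mouth of nest 0 (0 is nearest the orange stop), level with the plate's top, 16 mm above the table; the nest is a square recess 55 mm wide (2.5 mm play each side), 10 mm deep, with a 3 mm chamfer; nests are 105 mm apart; axes as the jig's
- nest1 (a point): centre of the mouth of nest 1 (0 is nearest the orange stop), level with the plate's top, 16 mm above the table; the nest is a square recess 55 mm wide (2.5 mm play each side), 10 mm deep, with a 3 mm chamfer; nests are 105 mm apart; axes as the jig's
- nest2 (a point): centre of the mouth of nest 2 (0 is nearest the orange stop), level with the plate's top, 16 mm above the table; the nest is a square recess 55 mm wide (2.5 mm play each side), 10 mm deep, with a 3 mm chamfer; nests are 105 mm apart; axes as the jig's
- nest3 (a point): centre of the mouth of nest 3 (0 is nearest the orange stop), level with the plate's top, 16 mm above the table; the nest is a square recess 55 mm wide (2.5 mm play each side), 10 mm deep, with a 3 mm chamfer; nests are 105 mm apart; axes as the jig's
- seam0 (a point): point 0 of 6 (0 to 5) along the middle of the bright strip (18 mm wide) on top of the rail, at the metal's surface, 37.5 mm beyond the line of nest centres; points are 66 mm apart, 0 next to the orange stop, 5 next to the other end; axes as the jig's
- seam1 (a point): point 1 of 6 (0 to 5) along the middle of the bright strip (18 mm wide) on top of the rail, at the metal's surface, 37.5 mm beyond the line of nest centres; points are 66 mm apart, 0 next to the orange stop, 5 next to the other end; axes as the jig's
- seam2 (a point): point 2 of 6 (0 to 5) along the middle of the bright strip (18 mm wide) on top of the rail, at the metal's surface, 37.5 mm beyond the line of nest centres; points are 66 mm apart, 0 next to the orange stop, 5 next to the other end; axes as the jig's
- seam3 (a point): point 3 of 6 (0 to 5) along the middle of the bright strip (18 mm wide) on top of the rail, at the metal's surface, 37.5 mm beyond the line of nest centres; points are 66 mm apart, 0 next to the orange stop, 5 next to the other end; axes as the jig's
- seam4 (a point): point 4 of 6 (0 to 5) along the middle of the bright strip (18 mm wide) on top of the rail, at the metal's surface, 37.5 mm beyond the line of nest centres; points are 66 mm apart, 0 next to the orange stop, 5 next to the other end; axes as the jig's
- seam5 (a point): point 5 of 6 (0 to 5) along the middle of the bright strip (18 mm wide) on top of the rail, at the metal's surface, 37.5 mm beyond the line of nest centres; points are 66 mm apart, 0 next to the orange stop, 5 next to the other end; axes as the jig's
- dauber: dauber, 0.13 kg: blue bottle 26 x 26 mm with black collar 44 x 44 x 6 mm, white nozzle and felt tip (14 mm across) at the bottom. Origin: centre of the collar's underside, z up the bottle, x and y square to its sides. Grip the handle, z = 6 to 80 mm. Bottle ends 40 mm, nozzle 66 mm, felt 85 mm below the origin. The felt is sprung: gives up to 6 mm (0.7 N to start, 2.8 N fully in).
- felt_tip (a point): centre of the dauber's felt tip face, 85 mm below the dauber's origin when not pushed in
- stand_top (a point): centre of the square hole (33 mm wide, right through) in the grey dauber stand, at the top face of its 80 x 80 x 12 mm plate, 100 mm above the table; the plate stands on two legs and is fixed. The dauber hangs here by its collar: its origin lies at this point when home. Axes square to the hole.
- can: red solvent plunger can, fixed, 92 mm across, 126 mm high, with a round brass dish on top. Origin on the table under its middle.
- dish_top (a point): centre of the brass dish's top (72 mm across), 142 mm above the table when up; moves down with the dish
- dish (a joint): how far the sprung brass dish is pushed down, in m: 0 up, 0.010 at its stop; 3 N starts it, 8 N takes it to the stop; it springs back by itself
- brush: bystander: wire brush with wooden back, 260 mm long, 34 mm high; leave alone
- tape_measure: bystander: yellow tape measure 70 x 34 mm, 66 mm high; leave alone
Not all that is in view belongs to the job. Leave any purple look-alike of the socket1 alone. What is shaped like the socket4 but turquoise is not meant.

How it is judged:
On the way, in this order (a step that is already met when the one before it is completed fails the run):
1. every socket present is seated in a nest, mouth up (angle between each of socket1, socket2, socket3, socket4's own x axis and vertical below 0.12 rad and ((horizontal distance between socket1 and nest0 below 0.007 m and z of socket1 in the frame of nest0 below 0.029 m) or (horizontal distance between socket1 and nest1 below 0.007 m and z of socket1 in the frame of nest1 below 0.029 m) or (horizontal distance between socket1 and nest2 below 0.007 m and z of socket1 in the frame of nest2 below 0.029 m) or (horizontal distance between socket1 and nest3 below 0.007 m and z of socket1 in the frame of nest3 below 0.029 m)) and ((horizontal distance between socket2 and nest0 below 0.007 m and z of socket2 in the frame of nest0 below 0.029 m) or (horizontal distance between socket2 and nest1 below 0.007 m and z of socket2 in the frame of nest1 below 0.029 m) or (horizontal distance between socket2 and nest2 below 0.007 m and z of socket2 in the frame of nest2 below 0.029 m) or (horizontal distance between socket2 and nest3 below 0.007 m and z of socket2 in the frame of nest3 below 0.029 m)) and ((horizontal distance between socket3 and nest0 below 0.007 m and z of socket3 in the frame of nest0 below 0.029 m) or (horizontal distance between socket3 and nest1 below 0.007 m and z of socket3 in the frame of nest1 below 0.029 m) or (horizontal distance between socket3 and nest2 below 0.007 m and z of socket3 in the frame of nest2 below 0.029 m) or (horizontal distance between socket3 and nest3 below 0.007 m and z of socket3 in the frame of nest3 below 0.029 m)) and ((horizontal distance between socket4 and nest0 below 0.007 m and z of socket4 in the frame of nest0 below 0.029 m) or (horizontal distance between socket4 and nest1 below 0.007 m and z of socket4 in the frame of nest1 below 0.029 m) or (horizontal distance between socket4 and nest2 below 0.007 m and z of socket4 in the frame of nest2 below 0.029 m) or (horizontal distance between socket4 and nest3 below 0.007 m and z of socket4 in the frame of nest3 below 0.029 m))), for 0.3 s.
2. the solvent can's dish is pushed down at least 6 mm by the dauber (value of joint dish above 0.006 m and contact force between dauber and can above 1 N and horizontal distance between felt_tip and dish_top below 0.034 m), for 0.1 s.
3. the dish has sprung back (value of joint dish below 0.002 m), for 0.05 s.
4. the felt tip touches the bright strip at point 0 of the way from the orange stop (0) to the other end (5) (x of felt_tip in the frame of seam0 between -0.008 and 0.008 m and y of felt_tip in the frame of seam0 between -0.01 and 0.01 m and z of felt_tip in the frame of seam0 below 0.004 m and contact force between dauber and jig above 0.2 N), for 0.05 s.
5. the felt tip touches the bright strip at point 1 of the way from the orange stop (0) to the other end (5) (x of felt_tip in the frame of seam1 between -0.008 and 0.008 m and y of felt_tip in the frame of seam1 between -0.01 and 0.01 m and z of felt_tip in the frame of seam1 below 0.004 m and contact force between dauber and jig above 0.2 N), for 0.05 s.
6. the felt tip touches the bright strip at point 2 of the way from the orange stop (0) to the other end (5) (x of felt_tip in the frame of seam2 between -0.008 and 0.008 m and y of felt_tip in the frame of seam2 between -0.01 and 0.01 m and z of felt_tip in the frame of seam2 below 0.004 m and contact force between dauber and jig above 0.2 N), for 0.05 s.
7. the felt tip touches the bright strip at point 3 of the way from the orange stop (0) to the other end (5) (x of felt_tip in the frame of seam3 between -0.008 and 0.008 m and y of felt_tip in the frame of seam3 between -0.01 and 0.01 m and z of felt_tip in the frame of seam3 below 0.004 m and contact force between dauber and jig above 0.2 N), for 0.05 s.
8. the felt tip touches the bright strip at point 4 of the way from the orange stop (0) to the other end (5) (x of felt_tip in the frame of seam4 between -0.008 and 0.008 m and y of felt_tip in the frame of seam4 between -0.01 and 0.01 m and z of felt_tip in the frame of seam4 below 0.004 m and contact force between dauber and jig above 0.2 N), for 0.05 s.
9. the felt tip touches the bright strip at point 5 of the way from the orange stop (0) to the other end (5) (x of felt_tip in the frame of seam5 between -0.008 and 0.008 m and y of felt_tip in the frame of seam5 between -0.01 and 0.01 m and z of felt_tip in the frame of seam5 below 0.004 m and contact force between dauber and jig above 0.2 N), for 0.05 s.
At the end, for the whole second after the job is handed in: Every socket present stands in a nest of its own, mouth up within 0.12 rad, centred within 7 mm, home within 4 mm; the dauber hangs still in its stand (8 mm from the hole's centre, collar 5 mm from the plate, 0.12 rad tilt at most); the dish is up; all is released (all of step 1 and horizontal distance between dauber and stand_top below 0.008 m and z of dauber in the frame of stand_top below 0.005 m and angle between dauber's own z axis and vertical below 0.12 rad and linear speed of dauber below 0.03 m/s and value of joint dish below 0.002 m); the robot touches nothing.
It fails at once if a bystander (wire brush, tape measure) is moved more than 30 mm (distance of any of brush, tape_measure from where it was at the start of the episode above 0.03 m).
It fails at once if the dauber is drawn along the rail faster than 0.12 m/s (contact force between dauber and jig above 0.3 N and linear speed of dauber above 0.12 m/s and z of felt_tip in the frame of seam3 between -0.01 and 0.004 m).
Of socket1, socket2, socket3, socket4 only 2 to 4 are there at a start; the rules pass over those that are not, and their reading is None.
At some moment in a run one of socket1, socket2, socket3, socket4 may be knocked a few centimetres aside while the robot is not near it.
It also fails if it takes over 210 s, if anything falls off the work surface, if the arm or the gripper's body presses on something with over 40 N, if the wrist force passes 120 N, or if a joint passes its speed limit or range.

## Robot

A 6-joint arm with a two-finger parallel gripper is mounted at the origin on the work surface. World frame = base frame: x ahead of the robot, y to its left, z up, the work surface at z = 0. Lengths are in m, angles in rad, forces in N, time in s.
With the tool pointing down it reaches from about 0.3 to 0.875 m from the base axis. Payload 4.2 kg.
Tool frame: the origin (TCP) lies at the very end of the fingers, on their centre line; the grasp point (between the pads) lies behind it (manip.pinch_z is the z of the grasp point in the tool frame, in m); z points along the fingers, y is the line along which they close (so a half turn about z gives the same grasp; the last joint's range is limited). The gripper opens to 85 mm and grips with 20 to 120 N. Pads are 22 mm wide; open, the fingers measure 114 mm over their backs; the gripper's body (76 mm by 85 mm) begins 54 mm behind the grasp point. The pads swing forward as they close: fully open they stand 13 mm farther back than shut.
Start: joints at [-1.137, 0.32, 1.565, -0, 1.257, -0.02], TCP at [0.252, -0.517, 0.231] pointing down, gripper open.
Joint ranges: [-3.11, 3.11], [-0.84, 2.01], [0.21, 2.61], [-1.34, 4.49], [0.05, 2.63], [-2.56, 2.56]. Speed limits (rad/s): [2.57, 2.57, 3.14, 3.14, 3.14, 3.14].

## Interface

Orientations are given as a 3x3 rotation matrix whose columns are the frame's x, y, z axes.
In Python, from bench import telemetry, optics, manip gives the robot as it stands.
- The arm moves only by the shell command python3 -m crank 'ROWS'. ROWS is JSON, a list of rows, each a list of 7 numbers: the turn, a rotation vector about the tool's x, y, z in units of 45 degrees (1.0 is 45 degrees), then the shift along the tool's x, y, z in units of 50 cm (1.0 is 50 cm), then the opening, from 0 (shut) to 1 (fully open). In form: [[ax, ay, az, tx, ty, tz, jaw], ...]. A call has 1 to 8 rows; each row is the pose to reach, as a shift and turn from the pose commanded when the call began, along the tool's axes at that moment; what a row does not reach only later rows make up. A row lasts 1/8 s, in which the tool goes at most 62.5 mm and 10.7 degrees, less where a joint would pass 70% of its speed; a pose out of reach is approached as far as the arm can. A call with a number of a shift or a turn outside -1 to 1 is refused whole. A call with a gripper value outside its range is refused whole. The fingers move at their own pace and stop on an object; the grip force is fixed at half the most. Time passes only in rows, so rows that repeat a pose let the fingers close. It gives the time, the measured TCP pose, the force, the opening and the grip force at its end, in the units of the state.
- telemetry.sense(): the state, without advancing time (a new reading comes with each control period).
- optics.grab_frame(name): name is "scene" or "top"; returns (picture, depth): 400x640x3 uint8, red, green, blue; 400x640 float32, m along the optical axis (not along the pixel's ray), 0 where there is no reading.
- optics.calibration(name): a dict with "intrinsics" (3x3 intrinsics, pixels), "T" (4x4, takes a point from camera to world coordinates). Camera axes: x right, y down, z forward; pixel columns grow to the right and rows downward; lengths in m; the calibration is good to about 2 mm. A picture is of the moment at which its call begins. calibration takes no time and is no camera call.
- manip.finish_job(): hands the job in; it is judged then, once.
The state is a dict: "clock": time; "joints": joint angles; "joint_velocities": joint speeds; "tau": joint torques, N m; "tcp_pos": TCP position; "eef_rot": TCP orientation; "contact_force": force on the tool from outside, world axes, zero at the start; "moment": the same for the moment, N m; "gripper_width": finger opening in m; "gripper_force": force on a finger pad.
Only numpy, scipy, OpenCV 4.12 (cv2) and the standard library are available. Lean on these libraries where they do the work, as an engineer would, in place of code of your own. Each camera call takes 0.05 s, during which the arm holds its last target. There are 200 camera calls.

## Working session

There is one attempt and no reset: what is moved stays moved. The work goes in short steps, Python scripts to look and compute and a shell command to move; the robot and the scene stay as the last step left them, time stands still between calls to the robot, and variables do not carry over. Pictures are saved under pics/ and viewed, at most 14 in all, crops included, and the job is handed in when it is done.

```bash
ls; mkdir -p pics
python3 - <<'E'
from bench import telemetry, optics, manip
import cv2,numpy as np
for n in ("scene","top"):
    p,d=optics.grab_frame(n); cv2.imwrite(f"pics/{n}0.png",p[:,:,::-1]); np.savez(f"{n}0.npz",p=p,d=d)
    c=optics.calibration(n); print(n,c["intrinsics"].round(1).tolist(),c["T"].round(3).tolist())
print(manip.pinch_z, telemetry.sense())
E
```

```text
pics
scene [[384.1, 0.0, 322.7], [0.0, 384.1, 200.2], [0.0, 0.0, 1.0]] [[-0.767, 0.507, -0.394, 0.873], [0.642, 0.606, -0.469, 0.513], [0.001, -0.612, -0.791, 0.958], [0.0, 0.0, 0.0, 1.0]]
top [[396.2, 0.0, 320.1], [0.0, 396.2, 201.5], [0.0, 0.0, 1.0]] [[0.007, -0.999, 0.047, 0.396], [-1.0, -0.008, -0.016, 0.009], [0.016, -0.046, -0.999, 1.047], [0.0, 0.0, 0.0, 1.0]]
-0.0187 {'clock': 0.1, 'joints': array([-1.13699357e+00,  3.20215122e-01,  1.56553698e+00, -1.34381015e-05,
        1.25734852e+00, -2.00386486e-02]), 'joint_velocities': array([ 9.41769048e-05, -2.02097596e-03, -3.27042296e-03,  4.51203718e-04,
        9.96595488e-04, -1.61584444e-04]), 'tau': array([ 7.95654068e-05, -4.16408694e+01, -2.34705108e+01, -7.89942021e-06,
        4.90442268e-03,  1.29811008e-05]), 'tcp_pos': array([ 0.25190023, -0.51643873,  0.23058147]), 'eef_rot': array([[ 8.98767771e-01,  4.38424540e-01, -6.45433302e-04],
       [ 4.38425015e-01, -8.98766738e-01,  1.36291414e-03],
       [ 1.74410241e-05, -1.50791741e-03, -9.99998863e-01]]), 'contact_force': array([-0.19151333, -0.1664324 , -0.06789095]), 'moment': array([ 0.00962764,  0.00099604, -0.01716916]), 'gripper_force': 0.0, 'gripper_width': 0.08547880973616802}
```

View pics/top0.png

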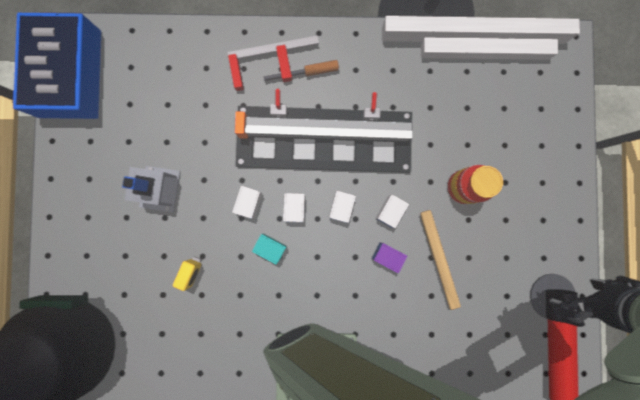

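View pics/scene0.png

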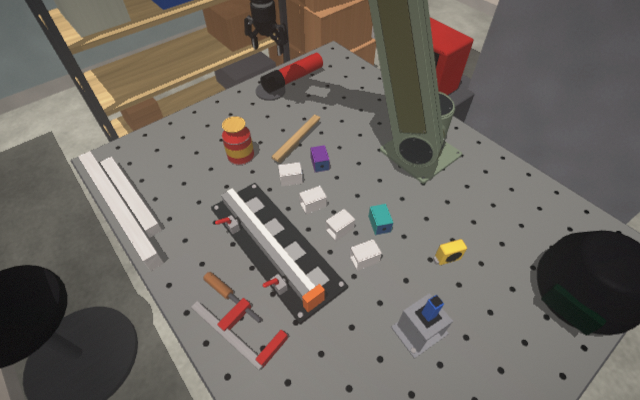

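The top view shows four bare-aluminium sockets at (246,202), (293,207), (343,207) and (393,211). The look-alikes to leave alone are turquoise at (269,249) and purple at (390,257). The jig is at (325,140), the stand at (150,187), the can at (480,183), the tape at (186,275) and the brush at (440,260). I'll enlarge to confirm the sockets and find their blue ends.

Run:
```python
import cv2,numpy as np
t=cv2.imread("pics/top0.png");s=cv2.imread("pics/scene0.png")
a=cv2.resize(t[175:280,215:425],(800,400),interpolation=cv2.INTER_CUBIC)[:, :]
b=cv2.resize(s[145:285,255:395],None,fx=4.2,fy=4.2,interpolation=cv2.INTER_CUBIC)
cv2.imwrite("pics/crop_t.png",a);cv2.imwrite("pics/crop_s.png",b)
```

```text
(no output)
```

View pics/crop_t.png

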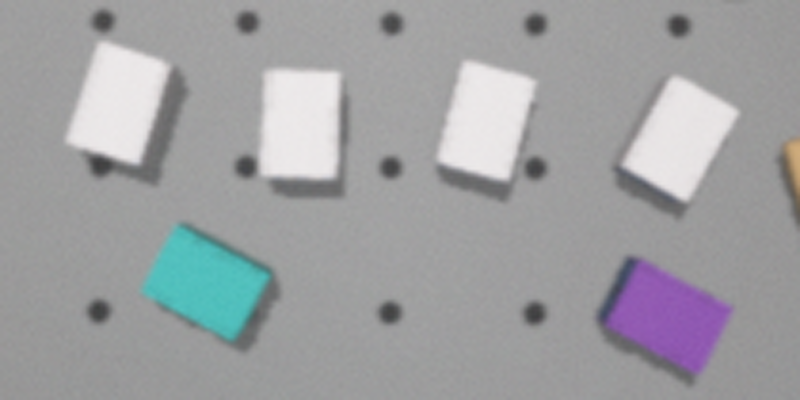

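View pics/crop_s.png

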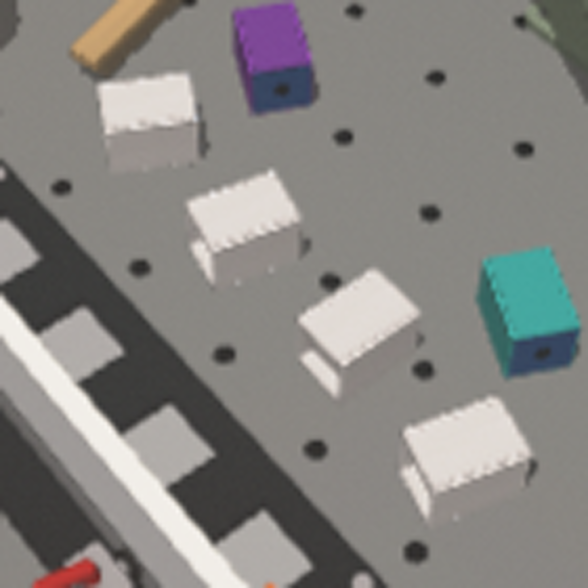

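The crops confirm it. The four bare-metal tubes are the sockets, and the purple and turquoise ones are look-alikes. In the scene crop the +x ends show an open, lit interior. Socket d, at top (393,211), shows a blue edge on its -x end. So all four mouths point roughly to +x, away from the robot.

```bash
cat > h.py <<'E'
import numpy as np,cv2
from bench import telemetry, optics, manip
def cloud(n,f=None):
    if f is None: p,d=optics.grab_frame(n)
    else: z=np.load(f);p,d=z["p"],z["d"]
    c=optics.calibration(n);K,T=c["intrinsics"],c["T"]
    v,u=np.mgrid[:400,:640]
    q=np.stack([(u-K[0,2])/K[0,0]*d,(v-K[1,2])/K[1,1]*d,d],-1)@T[:3,:3].T+T[:3,3]
    return p.astype(int),q,d>0
def plane(n,uv,z):
    c=optics.calibration(n);K,T=c["intrinsics"],c["T"]
    r=np.c_[np.atleast_2d(uv),np.ones(len(np.atleast_2d(uv)))]@np.linalg.inv(K).T@T[:3,:3].T
    return T[:3,3]+r*((z-T[2,3])/r[:,2])[:,None]
def blobs(mask,n,z,amin=40):
    out=[]
    for c in cv2.findContours(mask.astype(np.uint8),cv2.RETR_EXTERNAL,cv2.CHAIN_APPROX_NONE)[0]:
        if cv2.contourArea(c)<amin: continue
        w=plane(n,c[:,0,:].astype(float),z)[:,:2]
        (cx,cy),(a,b),ang=cv2.minAreaRect((w*1000).astype(np.float32))
        M=cv2.moments((w*1000).astype(np.float32).reshape(-1,1,2))
        if a<b: a,b,ang=b,a,ang+90
        ang=(ang+90)%180-90   # long axis angle
        out.append((c[:,0].mean(0).round().tolist(),np.round([cx,cy,M['m10']/M['m00'],M['m01']/M['m00'],a,b,ang],1).tolist()))
    return out
E
python3 - <<'E'
from h import *
p,q,ok=cloud("top","top0.npz")
sat=p.max(2)-p.min(2);z=q[...,2]
v,u=np.mgrid[:400,:640]
roi=(u>110)&(u<520)&(v>60)&(v<310)
w=(p.min(2)>185)&(sat<30)&roi
print("white v>180");[print(b) for b in blobs(w&(v>180),"top",.05)]
print("strip");[print(b) for b in blobs((p.min(2)>200)&(sat<30)&roi&(v<170)&(v>110),"top",.056)]
print("nests");[print(b) for b in blobs((p.min(2)>130)&(sat<30)&(v>139)&(v<163)&(u>246)&(u<402),"top",.006)]
print("plate");[print(b) for b in blobs((p.max(2)<90)&roi&(v<180)&(u>225)&(u<420),"top",.016,300)]
print("stand z.1");[print(b) for b in blobs((abs(z-.1)<.008)&ok&(u<230)&roi,"top",.1)]
print("dauber top");[print(b,) for b in blobs((z>.15)&ok&(u<230)&roi,"top",.18,20)]
print(z[160:210,120:180].max())
print("dish");[print(b) for b in blobs((z>.135)&ok&(u>430)&roi&(v<210),"top",.142)]
print("tape");[print(b) for b in blobs((p[...,0]-p[...,2]>90)&roi&(u<230),"top",.066)]
print("orange");[print(b) for b in blobs((p[...,0]-p[...,2]>90)&roi&(u<260)&(v<150)&(v>100),"top",.078)]
for nm,m in(("sock",w&(v>180)),("plate",(p.max(2)<90)&roi&(v<170)&(v>140)),("strip",(p.min(2)>200)&roi&(v<150))): print(nm,np.median(z[m&ok]))
E
```

```text
white v>180
([393.0, 211.0], [421.1, -191.0, 421.4, -190.9, 70.6, 50.7, -29.7])
([293.0, 207.0], [429.0, 61.1, 428.8, 61.1, 71.1, 51.2, -2.0])
([342.0, 206.0], [431.7, -61.9, 431.9, -61.8, 70.6, 50.7, -14.9])
([245.0, 202.0], [441.6, 181.0, 441.6, 180.9, 71.3, 50.8, -17.4])
strip
([343.0, 152.0], [567.8, -63.1, 566.2, -58.6, 40.4, 30.5, -89.7])
([304.0, 151.0], [569.4, 36.4, 569.2, 35.5, 42.8, 30.4, -89.5])
([264.0, 150.0], [572.2, 135.8, 572.1, 136.0, 42.7, 32.6, 85.7])
([329.0, 131.0], [621.3, -25.7, 621.1, -23.5, 419.5, 20.4, 88.6])
nests
([383.0, 154.0], [573.5, -172.9, 573.5, -173.0, 53.5, 40.1, -89.5])
([343.0, 152.0], [576.5, -68.1, 576.3, -66.9, 55.7, 42.8, -89.7])
([304.0, 151.0], [578.2, 37.8, 578.5, 36.4, 55.5, 42.6, -89.5])
([264.0, 149.0], [581.8, 143.0, 581.5, 143.0, 56.7, 44.0, 87.1])
plate
([319.0, 154.0], [571.5, -16.1, 571.2, -27.0, 451.3, 87.5, 88.5])
([325.0, 113.0], [680.4, -15.6, 676.3, -24.2, 200.1, 37.3, -89.4])
stand z.1
([145.0, 185.0], [475.5, 411.9, 474.4, 407.4, 83.8, 79.8, 82.3])
dauber top
([131.0, 183.0], [474.5, 406.8, 474.4, 407.2, 38.0, 25.8, 80.9])
1.0467492987765532
dish
([487.0, 181.0], [487.7, -388.6, 488.2, -389.1, 72.3, 71.8, -89.6])
tape
([184.0, 275.0], [259.9, 326.0, 259.4, 326.1, 71.2, 33.4, -22.1])
orange
([240.0, 122.0], [636.0, 194.0, 635.3, 194.1, 54.8, 22.1, 0.9])
sock 0.05051823373559339
plate 0.016379006505940708
strip 0.056585959387301266
```

All the measurements agree:

| Item | Position and angle |
|---|---|
| Jig origin | about (0.584, -0.015), yaw about -1.4° |
| Socket A | (442, 181) mm, -17° |
| Socket B | (429, 61) mm, -2° |
| Socket C | (432, -62) mm, -15° |
| Socket D | (421, -191) mm, -30° |

For each socket I'll grip it with the tool tilted back 50°, turn it 75° and set it down nearly upright. I'll then regrasp it from straight above for the nest.

```bash
cat >> h.py <<'E'
from scipy.spatial.transform import Rotation as Ro
def frame(yaw,tilt):  # yaw deg of forward dir; tilt deg >0: tool points back (-fwd), <0: points forward
    a,t=np.radians([yaw,tilt]);f=np.array([np.cos(a),np.sin(a),0]);k=np.array([0,0,1.])
    z=-np.sin(t)*f-np.cos(t)*k; y=-np.cross(k,f)
    return np.stack([np.cross(y,z),y,z],1)
def plan(wps,start=None):
    """wps: (name, grasp point or None-> keep, R, jaw). prints row + rows needed"""
    s=telemetry.sense(); P,R=(s["tcp_pos"],s["eef_rot"]) if start is None else start
    for nm,g,Rt,j in wps:
        Pt=np.array(g)+Rt[:,2]*-manip.pinch_z
        rv=Ro.from_matrix(R.T@Rt).as_rotvec()/(np.pi/4); d=R.T@(Pt-P)/.5
        row=np.r_[rv,d].round(3)
        n=max(np.linalg.norm(rv)*45/10.7,np.linalg.norm(d)*500/62.5)
        print(nm,"rows %.1f"%n,row.tolist()+[j],"" if abs(row).max()<=1 else "TOO BIG")
        R=R@Ro.from_rotvec(row[:3]*np.pi/4).as_matrix() if 0 else R
        P0=P; P=P+R@row[3:]*.5; R=R@Ro.from_rotvec(row[:3]*np.pi/4).as_matrix()
    return P,R
def upright(c,yaw,to,t=50,f=25,o=.008,jyaw=-1.43,lift=.13,start=None):
    c=np.r_[c,.025];to=np.r_[to,.0425]
    u=np.array([np.cos(np.radians(yaw)),np.sin(np.radians(yaw)),0])
    g=c+o*u+[0,0,.005]; R1=frame(yaw,t); R2=frame(jyaw,-f); Rm=frame((yaw+jyaw)/2,(t-f)/2)
    off=R2@R1.T@(g-c)   # grasp offset after turning
    g2=to+off; k=np.array([0,0,1.])
    return [("mid",g-.10*R1[:,2]+k*.06,frame(yaw,t*.4),.9),("back",g-.09*R1[:,2],R1,.9),("in",g,R1,.9),("grip",g,R1,.3),("lift",g+k*lift,R1,.3),
      ("turn1",(g+g2)/2+k*lift,Rm,.3),("turn2",g2+k*lift,R2,.3),("down",g2+k*.002,R2,.3),("open",g2+k*.002,R2,.9),("out",g2-.12*R2[:,2],R2,.9)]
E
python3 - <<'E'
from h import *
plan([("up",telemetry.sense()["tcp_pos"]+[.1,.2,.08],frame(-20,0),.9)]+upright((.421,-.191),-29.7,(.46,-.19)))
E
```

```text
up rows 4.3 [-0.002, 0.001, 1.022, 0.355, -0.272, -0.122, 0.9] TOO BIG
mid rows 3.6 [0.038, -0.444, 0.214, 0.198, -0.257, 0.31, 0.9] 
back rows 2.8 [-0.0, -0.666, -0.0, 0.013, 0.0, 0.125, 0.9] 
in rows 1.4 [-0.0, -0.0, -0.0, -0.0, 0.0, 0.18, 0.9] 
grip rows 0.0 [-0.0, -0.0, -0.0, -0.0, 0.0, 0.0, 0.3] 
lift rows 2.1 [-0.0, -0.0, -0.0, -0.199, 0.0, -0.167, 0.3] 
turn1 rows 3.7 [-0.166, 0.829, -0.274, 0.021, -0.017, -0.039, 0.3] 
turn2 rows 3.7 [0.034, 0.829, -0.318, 0.044, -0.016, -0.035, 0.3] 
down rows 2.1 [0.0, -0.0, 0.0, -0.108, -0.0, 0.232, 0.3] 
open rows 0.0 [0.0, -0.0, 0.0, -0.0, -0.0, 0.0, 0.9] 
out rows 1.9 [0.0, -0.0, 0.0, -0.002, -0.0, -0.236, 0.9]
```

```bash
python3 -m crank '[[-0.002,0.001,1.0,0.355,-0.272,-0.122,0.9],[-0.002,0.001,1.0,0.355,-0.272,-0.122,0.9],[-0.002,0.001,1.0,0.355,-0.272,-0.122,0.9],[-0.002,0.001,1.0,0.355,-0.272,-0.122,0.9],[-0.002,0.001,1.0,0.355,-0.272,-0.122,0.9],[-0.002,0.001,1.0,0.355,-0.272,-0.122,0.9]]'
python3 -m crank '[[0.038,-0.444,0.236,0.198,-0.257,0.31,0.9],[0.038,-0.444,0.236,0.198,-0.257,0.31,0.9],[0.038,-0.444,0.236,0.198,-0.257,0.31,0.9],[0.038,-0.444,0.236,0.198,-0.257,0.31,0.9],[0.038,-0.444,0.236,0.198,-0.257,0.31,0.9]]'
python3 -m crank '[[0,-0.666,0,0.013,0,0.125,0.9],[0,-0.666,0,0.013,0,0.125,0.9],[0,-0.666,0,0.013,0,0.125,0.9],[0,-0.666,0,0.013,0,0.125,0.9],[0,-0.666,0,0.013,0,0.125,0.9]]'
python3 - <<'E'
from h import *
s=telemetry.sense();print(s["joints"].round(2),s["contact_force"].round(1))
p,d=optics.grab_frame("scene");cv2.imwrite("pics/s1.png",cv2.resize(p[100:300,230:430,::-1],(600,600)))
plan(upright((.421,-.191),-29.7,(.46,-.19))[1:])
E
```

```text
clock: 0.85
tcp_pos: [0.3521, -0.3162, 0.2923]
eef_rot: [[0.946, -0.324, 0.001], [-0.324, -0.946, -0.002], [0.001, 0.001, -1.0]]
contact_force: [0.5, -0.3, -0.2]
gripper_width: 0.0768
gripper_force: 0.0
clock: 1.48
tcp_pos: [0.4873, -0.2269, 0.1342]
eef_rot: [[0.815, -0.493, -0.303], [-0.464, -0.87, 0.168], [-0.347, 0.004, -0.938]]
contact_force: [0.2, 0.7, 0.6]
gripper_width: 0.0769
gripper_force: 0.0
clock: 2.1
tcp_pos: [0.4739, -0.2211, 0.0774]
eef_rot: [[0.56, -0.496, -0.664], [-0.323, -0.868, 0.377], [-0.763, 0.004, -0.646]]
contact_force: [0.1, -0.6, 1.0]
gripper_width: 0.0771
gripper_force: 0.0
[-0.48  0.83  1.35  0.03  1.84  1.61] [ 0.1 -0.6  1. ]
back rows 0.0 [0.002, -0.007, -0.004, 0.006, 0.0, 0.0, 0.9] 
in rows 1.4 [0.0, 0.0, 0.0, -0.0, 0.0, 0.18, 0.9] 
grip rows 0.0 [0.0, 0.0, 0.0, -0.0, 0.0, 0.0, 0.3] 
lift rows 2.1 [0.0, 0.0, 0.0, -0.2, 0.0, -0.167, 0.3] 
turn1 rows 3.7 [-0.166, 0.829, -0.273, 0.022, -0.016, -0.039, 0.3] 
turn2 rows 3.7 [0.035, 0.829, -0.318, 0.044, -0.017, -0.035, 0.3] 
down rows 2.0 [0.0, 0.001, 0.0, -0.108, 0.0, 0.232, 0.3] 
open rows 0.0 [0.0, -0.0, 0.0, -0.0, 0.0, 0.0, 0.9] 
out rows 1.9 [0.0, -0.0, 0.0, -0.002, 0.0, -0.236, 0.9]
```

View pics/s1.png

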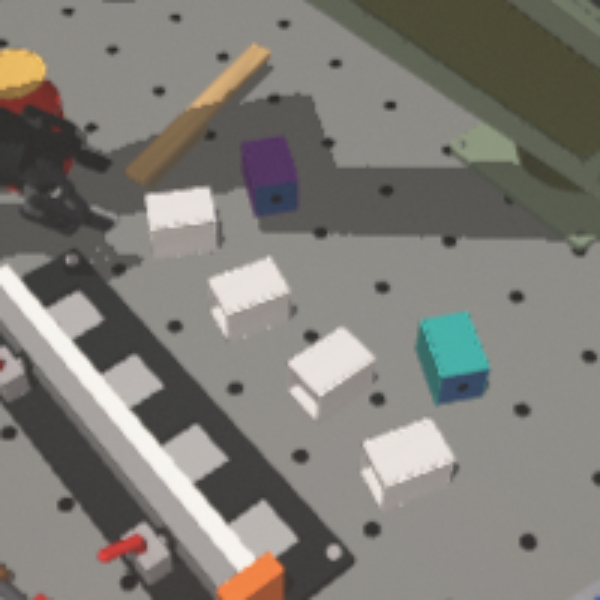

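The gripper is at (70,170) in the crop, lined up behind socket D at (180,215), and the fingers straddle its axis. I'll go in and grip.

```bash
python3 -m crank '[[0.002,-0.007,-0.004,0.006,0,0.06,0.9],[0.002,-0.007,-0.004,0.006,0,0.12,0.9],[0.002,-0.007,-0.004,0.006,0,0.18,0.9],[0.002,-0.007,-0.004,0.006,0,0.18,0.3],[0.002,-0.007,-0.004,0.006,0,0.18,0.3],[0.002,-0.007,-0.004,0.006,0,0.18,0.3],[0.002,-0.007,-0.004,0.006,0,0.18,0.3],[0.002,-0.007,-0.004,0.006,0,0.18,0.3]]'
python3 -m crank '[[0,0,0,-0.08,0,-0.067,0.3],[0,0,0,-0.2,0,-0.167,0.3],[0,0,0,-0.2,0,-0.167,0.3],[0,0,0,-0.2,0,-0.167,0.3]]'
python3 - <<'E'
from h import *
s=telemetry.sense();print(s["joints"].round(2))
p,d=optics.grab_frame("scene");cv2.imwrite("pics/s2.png",cv2.resize(p[100:300,230:430,::-1],(600,600)))
plan(upright((.421,-.191),-29.7,(.46,-.19))[5:])
E
```

```text
clock: 3.15
tcp_pos: [0.417, -0.1881, 0.0179]
eef_rot: [[0.557, -0.495, -0.667], [-0.317, -0.869, 0.379], [-0.767, 0.0, -0.641]]
contact_force: [1.1, -0.7, 6.9]
gripper_width: 0.0501
gripper_force: 62.9
clock: 3.65
tcp_pos: [0.4171, -0.1879, 0.1466]
eef_rot: [[0.559, -0.495, -0.665], [-0.318, -0.869, 0.379], [-0.766, 0.0, -0.643]]
contact_force: [-0.8, 0.3, -2.7]
gripper_width: 0.0495
gripper_force: 62.5
[-0.47  0.67  1.49  0.04  1.85  1.61]
turn1 rows 3.7 [-0.165, 0.832, -0.273, 0.016, -0.016, -0.041, 0.3] 
turn2 rows 3.7 [0.034, 0.829, -0.318, 0.044, -0.016, -0.035, 0.3] 
down rows 2.1 [0.0, 0.0, 0.0, -0.108, 0.0, 0.233, 0.3] 
open rows 0.0 [0.0, 0.0, 0.0, -0.0, 0.0, -0.0, 0.9] 
out rows 1.9 [0.0, 0.0, 0.0, -0.002, 0.0, -0.237, 0.9]
```

View pics/s2.png

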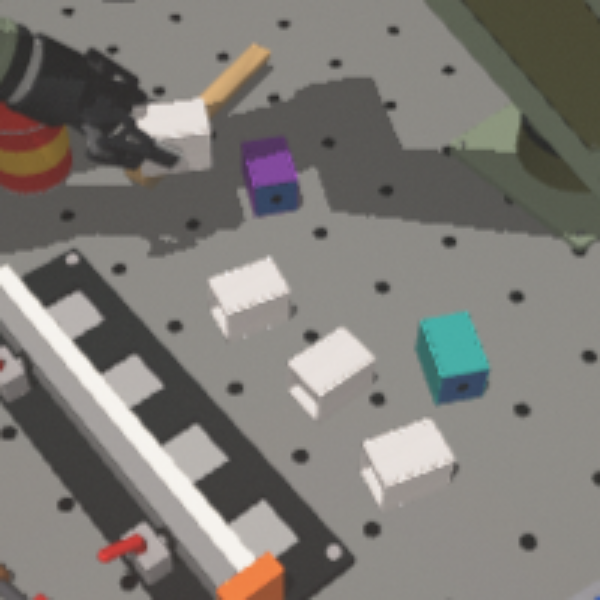

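Socket D is held and lifted at crop (180,135). Next is the turn.

```bash
python3 -m crank '[[-0.165,0.832,-0.273,0.016,-0.016,-0.041,0.3],[-0.165,0.832,-0.273,0.016,-0.016,-0.041,0.3],[-0.165,0.832,-0.273,0.016,-0.016,-0.041,0.3],[-0.165,0.832,-0.273,0.016,-0.016,-0.041,0.3],[-0.165,0.832,-0.273,0.016,-0.016,-0.041,0.3]]'
python3 -m crank '[[0.034,0.829,-0.318,0.044,-0.016,-0.035,0.3],[0.034,0.829,-0.318,0.044,-0.016,-0.035,0.3],[0.034,0.829,-0.318,0.044,-0.016,-0.035,0.3],[0.034,0.829,-0.318,0.044,-0.016,-0.035,0.3],[0.034,0.829,-0.318,0.044,-0.016,-0.035,0.3]]'
python3 - <<'E'
from h import *
s=telemetry.sense();print(s["joints"].round(2),s["eef_rot"][:,2].round(2))
plan(upright((.421,-.191),-29.7,(.46,-.19))[7:])
E
```

```text
clock: 4.32
tcp_pos: [0.4361, -0.1897, 0.1526]
eef_rot: [[0.939, -0.268, -0.213], [-0.261, -0.963, 0.061], [-0.222, -0.001, -0.975]]
contact_force: [0.1, -1.0, -1.5]
gripper_width: 0.049
gripper_force: 62.4
clock: 4.95
tcp_pos: [0.4625, -0.1894, 0.1628]
eef_rot: [[0.91, -0.028, 0.415], [-0.028, -1.0, -0.006], [0.415, -0.006, -0.91]]
contact_force: [0.1, 0.2, -1.6]
gripper_width: 0.0492
gripper_force: 62.7
[-0.55  0.11  2.12  0.4   0.57  0.75] [ 0.41 -0.01 -0.91]
down rows 2.0 [-0.005, 0.011, -0.006, -0.1, 0.003, 0.232, 0.3] 
open rows 0.0 [-0.0, 0.0, -0.0, 0.0, -0.0, 0.0, 0.9] 
out rows 1.9 [-0.0, 0.0, -0.0, -0.002, -0.0, -0.236, 0.9]
```

```bash
python3 -m crank '[[0,0.011,0,-0.045,0.001,0.104,0.3],[0,0.011,0,-0.08,0.002,0.186,0.3],[0,0.011,0,-0.1,0.003,0.232,0.3],[0,0.011,0,-0.1,0.003,0.232,0.3],[0,0.011,0,-0.1,0.003,0.232,0.9],[0,0.011,0,-0.1,0.003,0.232,0.9],[0,0.011,0,-0.1,0.003,0.232,0.9]]'
python3 - <<'E'
from h import *
print(telemetry.sense()["joints"].round(2))
E
python3 -m crank '[[0,0,0,-0.002,0,-0.12,0.9],[0,0,0,-0.002,0,-0.236,0.9],[0,0,0,-0.002,0,-0.236,0.9],[0,0,0,-0.002,0,-0.236,0.9]]'
python3 - <<'E'
from h import *
p,d=optics.grab_frame("scene");cv2.imwrite("pics/s3.png",cv2.resize(p[100:300,230:430,::-1],(600,600)))
plan(upright((.4318,-.0618),-14.9,(.46,-.07)))
E
```

```text
clock: 5.82
tcp_pos: [0.4691, -0.1918, 0.0406]
eef_rot: [[0.902, -0.025, 0.431], [-0.022, -1.0, -0.011], [0.431, 0.001, -0.902]]
contact_force: [-0.5, -0.3, 0.1]
gripper_width: 0.0768
gripper_force: 0.0
[-0.55  0.33  2.28  1.01  0.26  0.1 ]
clock: 6.32
tcp_pos: [0.4168, -0.1903, 0.1463]
eef_rot: [[0.902, -0.025, 0.431], [-0.022, -1.0, -0.011], [0.431, 0.001, -0.902]]
contact_force: [-0.3, -1.0, -0.2]
gripper_width: 0.0768
gripper_force: 0.0
mid rows 4.4 [-0.016, -1.004, 0.307, 0.152, -0.221, 0.091, 0.9] TOO BIG
back rows 2.8 [0.0, -0.667, -0.0, 0.012, 0.0, 0.125, 0.9] 
in rows 1.4 [0.0, 0.0, -0.0, 0.0, 0.0, 0.18, 0.9] 
grip rows 0.0 [0.0, 0.0, -0.0, 0.0, 0.0, 0.0, 0.3] 
lift rows 2.1 [0.0, 0.0, -0.0, -0.199, 0.0, -0.167, 0.3] 
turn1 rows 3.6 [-0.079, 0.832, -0.131, 0.019, 0.003, -0.036, 0.3] 
turn2 rows 3.6 [0.016, 0.833, -0.151, 0.036, 0.001, -0.033, 0.3] 
down rows 2.0 [0.0, -0.0, 0.0, -0.109, 0.0, 0.232, 0.3] 
open rows 0.0 [0.0, -0.0, 0.0, 0.0, 0.0, -0.0, 0.9] 
out rows 1.9 [0.0, -0.0, 0.0, -0.001, 0.0, -0.237, 0.9]
```

View pics/s3.png

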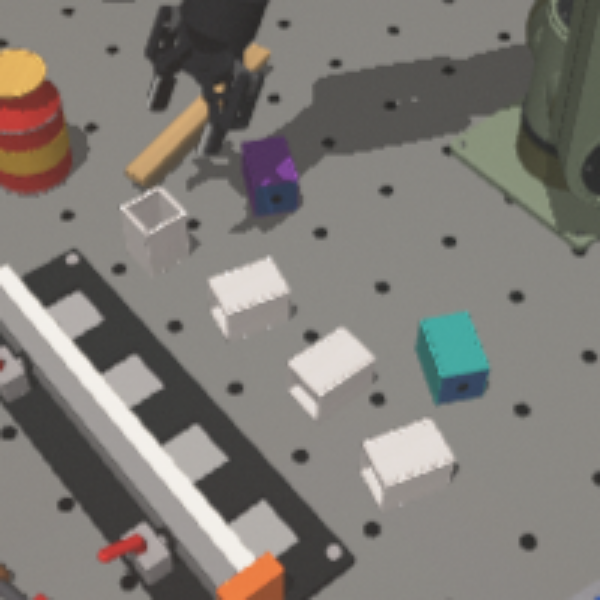

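Socket D now stands upright, mouth up, at crop (155,225). I'll do socket C the same way.

```bash
python3 -m crank '[[-0.016,-1.0,0.307,0.152,-0.221,0.091,0.9],[-0.016,-1.0,0.307,0.152,-0.221,0.091,0.9],[-0.016,-1.0,0.307,0.152,-0.221,0.091,0.9],[-0.016,-1.0,0.307,0.152,-0.221,0.091,0.9],[-0.016,-1.0,0.307,0.152,-0.221,0.091,0.9],[-0.016,-1.0,0.307,0.152,-0.221,0.091,0.9]]'
python3 -m crank '[[0,-0.671,0,0.012,0,0.125,0.9],[0,-0.671,0,0.012,0,0.125,0.9],[0,-0.671,0,0.012,0,0.125,0.9],[0,-0.671,0,0.012,0,0.125,0.9],[0,-0.671,0,0.012,0,0.125,0.9]]'
python3 - <<'E'
from h import *
print(telemetry.sense()["joints"].round(2))
plan(upright((.4318,-.0618),-14.9,(.46,-.07))[1:])
E
```

```text
clock: 7.12
tcp_pos: [0.509, -0.0809, 0.1339]
eef_rot: [[0.907, -0.256, -0.334], [-0.24, -0.967, 0.088], [-0.345, 0.0, -0.938]]
contact_force: [-0.5, 0.2, -0.7]
gripper_width: 0.077
gripper_force: 0.0
clock: 7.75
tcp_pos: [0.4922, -0.0776, 0.0755]
eef_rot: [[0.621, -0.257, -0.741], [-0.165, -0.966, 0.197], [-0.766, -0.0, -0.642]]
contact_force: [0.9, 0.1, 0.5]
gripper_width: 0.077
gripper_force: 0.0
[-0.21  0.8   1.42  0.04  1.79  1.61]
back rows 0.0 [0.0, 0.001, 0.0, -0.0, 0.001, -0.001, 0.9] 
in rows 1.4 [0.0, -0.0, 0.0, -0.0, -0.0, 0.18, 0.9] 
grip rows 0.0 [0.0, -0.0, 0.0, -0.0, -0.0, 0.0, 0.3] 
lift rows 2.1 [0.0, -0.0, 0.0, -0.199, -0.0, -0.167, 0.3] 
turn1 rows 3.6 [-0.079, 0.832, -0.13, 0.018, 0.002, -0.036, 0.3] 
turn2 rows 3.6 [0.017, 0.832, -0.151, 0.036, 0.001, -0.033, 0.3] 
down rows 2.1 [-0.0, 0.0, -0.0, -0.109, 0.0, 0.232, 0.3] 
open rows 0.0 [-0.0, 0.0, -0.0, 0.0, 0.0, 0.0, 0.9] 
out rows 1.9 [-0.0, 0.0, -0.0, -0.001, 0.0, -0.236, 0.9]
```

```bash
python3 -m crank '[[0,0,0,0,0,0.06,0.9],[0,0,0,0,0,0.12,0.9],[0,0,0,0,0,0.178,0.9],[0,0,0,0,0,0.178,0.3],[0,0,0,0,0,0.178,0.3],[0,0,0,0,0,0.178,0.3],[0,0,0,0,0,0.178,0.3],[0,0,0,0,0,0.178,0.3]]'
python3 -m crank '[[0,0,0,-0.08,0,-0.067,0.3],[0,0,0,-0.199,0,-0.167,0.3],[0,0,0,-0.199,0,-0.167,0.3],[0,0,0,-0.199,0,-0.167,0.3]]' | tail -2
python3 -m crank '[[-0.079,0.832,-0.13,0.018,0.002,-0.036,0.3],[-0.079,0.832,-0.13,0.018,0.002,-0.036,0.3],[-0.079,0.832,-0.13,0.018,0.002,-0.036,0.3],[-0.079,0.832,-0.13,0.018,0.002,-0.036,0.3],[-0.079,0.832,-0.13,0.018,0.002,-0.036,0.3]]' | tail -2
python3 -m crank '[[0.017,0.832,-0.151,0.036,0.001,-0.033,0.3],[0.017,0.832,-0.151,0.036,0.001,-0.033,0.3],[0.017,0.832,-0.151,0.036,0.001,-0.033,0.3],[0.017,0.832,-0.151,0.036,0.001,-0.033,0.3],[0.017,0.832,-0.151,0.036,0.001,-0.033,0.3]]'
python3 -m crank '[[0,0,0,-0.045,0,0.104,0.3],[0,0,0,-0.085,0,0.186,0.3],[0,0,0,-0.109,0,0.232,0.3],[0,0,0,-0.109,0,0.232,0.3],[0,0,0,-0.109,0,0.232,0.9],[0,0,0,-0.109,0,0.232,0.9],[0,0,0,-0.109,0,0.232,0.9]]'
python3 -m crank '[[0,0,0,-0.001,0,-0.12,0.9],[0,0,0,-0.001,0,-0.236,0.9],[0,0,0,-0.001,0,-0.236,0.9],[0,0,0,-0.001,0,-0.236,0.9]]'
python3 - <<'E'
from h import *
print(telemetry.sense()["joints"].round(2))
plan(upright((.429,.0611),-2,(.46,.05)))
E
```

```text
clock: 8.75
tcp_pos: [0.4278, -0.0607, 0.0205]
eef_rot: [[0.622, -0.257, -0.739], [-0.166, -0.966, 0.197], [-0.765, 0.0, -0.644]]
contact_force: [1.0, -0.0, 7.4]
gripper_width: 0.0489
gripper_force: 62.9
gripper_width: 0.0492
gripper_force: 62.3
gripper_width: 0.0496
gripper_force: 62.3
clock: 10.5
tcp_pos: [0.4642, -0.0697, 0.1634]
eef_rot: [[0.909, -0.027, 0.416], [-0.025, -1.0, -0.009], [0.416, -0.002, -0.91]]
contact_force: [0.4, 0.1, -0.9]
gripper_width: 0.0494
gripper_force: 62.5
clock: 11.38
tcp_pos: [0.4669, -0.07, 0.0383]
eef_rot: [[0.906, -0.025, 0.424], [-0.023, -1.0, -0.01], [0.424, -0.0, -0.906]]
contact_force: [0.4, 0.5, 0.7]
gripper_width: 0.077
gripper_force: 0.0
clock: 11.88
tcp_pos: [0.4163, -0.0694, 0.1488]
eef_rot: [[0.902, -0.025, 0.43], [-0.021, -1.0, -0.014], [0.43, 0.003, -0.903]]
contact_force: [-0.2, 0.2, 1.1]
gripper_width: 0.0769
gripper_force: 0.0
[-0.27 -0.01  2.31  0.25  0.42  1.12]
mid rows 4.3 [0.004, -1.011, 0.013, 0.148, -0.26, 0.096, 0.9] TOO BIG
back rows 2.8 [-0.0, -0.666, -0.0, 0.013, -0.0, 0.125, 0.9] 
in rows 1.4 [-0.0, -0.0, -0.0, -0.0, -0.0, 0.18, 0.9] 
grip rows 0.0 [-0.0, -0.0, -0.0, -0.0, -0.0, 0.0, 0.3] 
lift rows 2.1 [-0.0, -0.0, -0.0, -0.199, -0.0, -0.167, 0.3] 
turn1 rows 3.5 [-0.004, 0.833, -0.006, 0.019, 0.01, -0.037, 0.3] 
turn2 rows 3.5 [0.001, 0.833, -0.006, 0.038, 0.01, -0.033, 0.3] 
down rows 2.0 [-0.0, 0.0, -0.0, -0.108, -0.0, 0.232, 0.3] 
open rows 0.0 [-0.0, 0.0, -0.0, 0.0, -0.0, 0.0, 0.9] 
out rows 1.9 [-0.0, 0.0, -0.0, -0.001, -0.0, -0.236, 0.9]
```

```bash
python3 -m crank '[[0.004,-1.0,0.013,0.148,-0.26,0.096,0.9],[0.004,-1.0,0.013,0.148,-0.26,0.096,0.9],[0.004,-1.0,0.013,0.148,-0.26,0.096,0.9],[0.004,-1.0,0.013,0.148,-0.26,0.096,0.9],[0.004,-1.0,0.013,0.148,-0.26,0.096,0.9],[0.004,-1.0,0.013,0.148,-0.26,0.096,0.9]]'|head -2
python3 -m crank '[[0,-0.677,0,0.013,0,0.125,0.9],[0,-0.677,0,0.013,0,0.125,0.9],[0,-0.677,0,0.013,0,0.125,0.9],[0,-0.677,0,0.013,0,0.125,0.9],[0,-0.677,0,0.013,0,0.125,0.9]]'|head -4
python3 -m crank '[[0,0,0,0,0,0.06,0.9],[0,0,0,0,0,0.12,0.9],[0,0,0,0,0,0.178,0.9],[0,0,0,0,0,0.178,0.3],[0,0,0,0,0,0.178,0.3],[0,0,0,0,0,0.178,0.3],[0,0,0,0,0,0.178,0.3],[0,0,0,0,0,0.178,0.3]]'
python3 -m crank '[[0,0,0,-0.08,0,-0.067,0.3],[0,0,0,-0.199,0,-0.167,0.3],[0,0,0,-0.199,0,-0.167,0.3],[0,0,0,-0.199,0,-0.167,0.3]]' | tail -2
python3 -m crank '[[-0.004,0.833,-0.006,0.019,0.01,-0.037,0.3],[-0.004,0.833,-0.006,0.019,0.01,-0.037,0.3],[-0.004,0.833,-0.006,0.019,0.01,-0.037,0.3],[-0.004,0.833,-0.006,0.019,0.01,-0.037,0.3],[-0.004,0.833,-0.006,0.019,0.01,-0.037,0.3]]' | tail -2
python3 -m crank '[[0.001,0.833,-0.006,0.038,0.01,-0.033,0.3],[0.001,0.833,-0.006,0.038,0.01,-0.033,0.3],[0.001,0.833,-0.006,0.038,0.01,-0.033,0.3],[0.001,0.833,-0.006,0.038,0.01,-0.033,0.3],[0.001,0.833,-0.006,0.038,0.01,-0.033,0.3]]'
python3 - <<'E'
from h import *
print(telemetry.sense()["joints"].round(2))
plan(upright((.429,.0611),-2,(.46,.05))[7:])
E
```

```text
clock: 12.62
tcp_pos: [0.5071, 0.0593, 0.1299]
clock: 13.25
tcp_pos: [0.4903, 0.0599, 0.0719]
eef_rot: [[0.638, -0.035, -0.769], [-0.02, -0.999, 0.03], [-0.77, -0.004, -0.638]]
contact_force: [-0.9, 0.0, 0.5]
clock: 14.25
tcp_pos: [0.4232, 0.0623, 0.0165]
eef_rot: [[0.637, -0.035, -0.77], [-0.02, -0.999, 0.029], [-0.771, -0.004, -0.637]]
contact_force: [-0.3, -0.5, 8.6]
gripper_width: 0.0494
gripper_force: 62.5
gripper_width: 0.0488
gripper_force: 62.5
gripper_width: 0.0496
gripper_force: 62.3
clock: 16.0
tcp_pos: [0.4636, 0.0503, 0.1583]
eef_rot: [[0.913, -0.025, 0.408], [-0.024, -1.0, -0.008], [0.408, -0.003, -0.913]]
contact_force: [0.5, -0.0, -1.7]
gripper_width: 0.0491
gripper_force: 62.5
[ 0.12  0.05  2.2  -0.13  0.48  1.82]
down rows 1.9 [-0.003, 0.021, -0.001, -0.096, 0.001, 0.224, 0.3] 
open rows 0.0 [-0.0, -0.0, -0.0, -0.0, 0.0, -0.0, 0.9] 
out rows 1.9 [-0.0, -0.0, -0.0, -0.002, 0.0, -0.237, 0.9]
```

```bash
python3 -m crank '[[0,0.021,0,-0.043,0,0.1,0.3],[0,0.021,0,-0.08,0,0.18,0.3],[0,0.021,0,-0.096,0.001,0.224,0.3],[0,0.021,0,-0.096,0.001,0.224,0.3],[0,0.021,0,-0.096,0.001,0.224,0.9],[0,0.021,0,-0.096,0.001,0.224,0.9],[0,0.021,0,-0.096,0.001,0.224,0.9]]'
python3 -m crank '[[0,0,0,-0.002,0,-0.12,0.9],[0,0,0,-0.002,0,-0.236,0.9],[0,0,0,-0.002,0,-0.236,0.9],[0,0,0,-0.002,0,-0.236,0.9]]'
python3 - <<'E'
from h import *
print(telemetry.sense()["joints"].round(2))
plan(upright((.4416,.181),-17.4,(.46,.17)))
E
```

```text
clock: 16.88
tcp_pos: [0.4698, 0.0498, 0.0412]
eef_rot: [[0.904, -0.025, 0.428], [-0.025, -1.0, -0.006], [0.428, -0.005, -0.904]]
contact_force: [-0.1, -0.8, -0.3]
gripper_width: 0.077
gripper_force: 0.0
clock: 17.38
tcp_pos: [0.4184, 0.051, 0.1506]
eef_rot: [[0.901, -0.025, 0.434], [-0.025, -1.0, -0.004], [0.434, -0.007, -0.901]]
contact_force: [-0.2, -0.2, -0.9]
gripper_width: 0.0769
gripper_force: 0.0
[ 0.14 -0.02  2.31 -0.17  0.41  1.88]
mid rows 4.5 [-0.028, -1.008, 0.364, 0.159, -0.218, 0.109, 0.9] TOO BIG
back rows 2.8 [0.0, -0.667, -0.0, 0.012, 0.0, 0.125, 0.9] 
in rows 1.4 [0.0, 0.0, -0.0, 0.001, 0.0, 0.18, 0.9] 
grip rows 0.0 [0.0, 0.0, -0.0, -0.0, 0.0, 0.0, 0.3] 
lift rows 2.1 [0.0, 0.0, -0.0, -0.2, 0.0, -0.167, 0.3] 
turn1 rows 3.6 [-0.093, 0.832, -0.155, 0.013, 0.007, -0.029, 0.3] 
turn2 rows 3.6 [0.019, 0.832, -0.18, 0.027, 0.005, -0.031, 0.3] 
down rows 2.0 [-0.0, 0.0, 0.0, -0.108, 0.0, 0.232, 0.3] 
open rows 0.0 [-0.0, 0.0, 0.0, 0.0, 0.0, 0.0, 0.9] 
out rows 1.9 [-0.0, 0.0, 0.0, -0.002, 0.0, -0.236, 0.9]
```

```bash
python3 -m crank '[[-0.028,-1.0,0.364,0.159,-0.218,0.109,0.9],[-0.028,-1.0,0.364,0.159,-0.218,0.109,0.9],[-0.028,-1.0,0.364,0.159,-0.218,0.109,0.9],[-0.028,-1.0,0.364,0.159,-0.218,0.109,0.9],[-0.028,-1.0,0.364,0.159,-0.218,0.109,0.9],[-0.028,-1.0,0.364,0.159,-0.218,0.109,0.9]]'|head -2
python3 - <<'E'
from h import *
print(telemetry.sense()["joints"].round(2))
E
python3 -m crank '[[0,-0.675,0,0.012,0,0.125,0.9],[0,-0.675,0,0.012,0,0.125,0.9],[0,-0.675,0,0.012,0,0.125,0.9],[0,-0.675,0,0.012,0,0.125,0.9],[0,-0.675,0,0.012,0,0.125,0.9],[0,-0.675,0,0.012,0,0.125,0.9]]'|head -4
python3 - <<'E'
from h import *
print(telemetry.sense()["joints"].round(2))
plan(upright((.4416,.181),-17.4,(.465,.165),jyaw=15)[1:])
E
```

```text
clock: 18.12
tcp_pos: [0.5163, 0.1566, 0.1297]
[0.18 0.5  1.59 0.16 1.37 2.  ]
clock: 18.88
tcp_pos: [0.4999, 0.1623, 0.073]
eef_rot: [[0.61, -0.298, -0.734], [-0.193, -0.955, 0.227], [-0.769, 0.003, -0.64]]
contact_force: [-0.7, -0.2, -0.6]
[0.11 0.8  1.43 0.31 1.74 1.9 ]
back rows 0.1 [0.004, 0.005, -0.002, -0.003, -0.001, -0.006, 0.9] 
in rows 1.4 [-0.0, 0.0, 0.0, 0.0, 0.0, 0.18, 0.9] 
grip rows 0.0 [-0.0, 0.0, 0.0, 0.0, 0.0, 0.0, 0.3] 
lift rows 2.1 [-0.0, 0.0, 0.0, -0.199, 0.0, -0.167, 0.3] 
turn1 rows 3.8 [-0.191, 0.828, -0.313, 0.018, 0.012, -0.034, 0.3] 
turn2 rows 3.8 [0.041, 0.828, -0.364, 0.031, 0.01, -0.032, 0.3] 
down rows 2.0 [-0.0, -0.001, -0.0, -0.109, -0.0, 0.232, 0.3] 
open rows 0.0 [-0.0, 0.0, -0.0, 0.0, -0.0, -0.0, 0.9] 
out rows 1.9 [-0.0, 0.0, -0.0, -0.001, -0.0, -0.237, 0.9]
```

```bash
python3 -m crank '[[0.004,0.005,-0.002,-0.003,-0.001,0.054,0.9],[0.004,0.005,-0.002,-0.003,-0.001,0.114,0.9],[0.004,0.005,-0.002,-0.003,-0.001,0.173,0.9],[0.004,0.005,-0.002,-0.003,-0.001,0.173,0.3],[0.004,0.005,-0.002,-0.003,-0.001,0.173,0.3],[0.004,0.005,-0.002,-0.003,-0.001,0.173,0.3],[0.004,0.005,-0.002,-0.003,-0.001,0.173,0.3],[0.004,0.005,-0.002,-0.003,-0.001,0.173,0.3]]'
python3 -m crank '[[0,0,0,-0.08,0,-0.067,0.3],[0,0,0,-0.199,0,-0.167,0.3],[0,0,0,-0.199,0,-0.167,0.3],[0,0,0,-0.199,0,-0.167,0.3]]' | tail -2
python3 -m crank '[[-0.191,0.828,-0.313,0.018,0.012,-0.034,0.3],[-0.191,0.828,-0.313,0.018,0.012,-0.034,0.3],[-0.191,0.828,-0.313,0.018,0.012,-0.034,0.3],[-0.191,0.828,-0.313,0.018,0.012,-0.034,0.3],[-0.191,0.828,-0.313,0.018,0.012,-0.034,0.3]]' | tail -2
python3 -m crank '[[0.041,0.828,-0.364,0.031,0.01,-0.032,0.3],[0.041,0.828,-0.364,0.031,0.01,-0.032,0.3],[0.041,0.828,-0.364,0.031,0.01,-0.032,0.3],[0.041,0.828,-0.364,0.031,0.01,-0.032,0.3],[0.041,0.828,-0.364,0.031,0.01,-0.032,0.3],[0.041,0.828,-0.364,0.031,0.01,-0.032,0.3]]'
python3 - <<'E'
from h import *
print(telemetry.sense()["joints"].round(2))
plan(upright((.4416,.181),-17.4,(.465,.165),jyaw=15)[7:])
E
```

```text
clock: 19.88
tcp_pos: [0.437, 0.1824, 0.0189]
eef_rot: [[0.612, -0.301, -0.732], [-0.192, -0.954, 0.231], [-0.768, -0.001, -0.641]]
contact_force: [1.1, 0.1, 6.1]
gripper_width: 0.0492
gripper_force: 63.6
gripper_width: 0.0494
gripper_force: 63.0
gripper_width: 0.0493
gripper_force: 62.8
clock: 21.75
tcp_pos: [0.4726, 0.1655, 0.1633]
eef_rot: [[0.878, 0.256, 0.404], [0.232, -0.967, 0.109], [0.418, -0.002, -0.908]]
contact_force: [1.0, -0.2, -2.8]
gripper_width: 0.0498
gripper_force: 62.9
[ 0.33  0.09  2.14 -0.06  0.48  1.69]
down rows 2.0 [-0.001, 0.007, -0.005, -0.11, -0.002, 0.228, 0.3] 
open rows 0.0 [0.0, -0.0, 0.0, -0.0, -0.0, 0.0, 0.9] 
out rows 1.9 [0.0, -0.0, 0.0, -0.002, -0.0, -0.236, 0.9]
```

```bash
python3 -m crank '[[0,0.007,-0.005,-0.045,-0.001,0.1,0.3],[0,0.007,-0.005,-0.085,-0.002,0.18,0.3],[0,0.007,-0.005,-0.11,-0.002,0.228,0.3],[0,0.007,-0.005,-0.11,-0.002,0.228,0.3],[0,0.007,-0.005,-0.11,-0.002,0.228,0.9],[0,0.007,-0.005,-0.11,-0.002,0.228,0.9],[0,0.007,-0.005,-0.11,-0.002,0.228,0.9]]'
python3 -m crank '[[0,0,0,-0.002,0,-0.12,0.9],[0,0,0,-0.002,0,-0.236,0.9],[0,0,0,-0.002,0,-0.236,0.9],[0,0,0,-0.002,0,-0.3,0.9],[0,0,0,-0.002,0,-0.4,0.9],[0,0,0,-0.002,0,-0.4,0.9]]'
python3 - <<'E'
from h import *
print(telemetry.sense()["joints"].round(2))
plan([("side",np.array([.36,-.15,.30]),frame(-25,0),.9),("s2",np.array([.28,-.38,.30]),frame(-50,0),.9)])
E
```

```text
clock: 22.62
tcp_pos: [0.4696, 0.1663, 0.038]
eef_rot: [[0.873, 0.261, 0.412], [0.236, -0.965, 0.111], [0.427, 0.0, -0.904]]
contact_force: [-0.0, 0.3, -0.2]
gripper_width: 0.077
gripper_force: 0.0
clock: 23.38
tcp_pos: [0.3868, 0.1441, 0.2206]
eef_rot: [[0.871, 0.261, 0.416], [0.236, -0.965, 0.113], [0.431, -0.0, -0.902]]
contact_force: [0.1, 0.6, 0.2]
gripper_width: 0.077
gripper_force: 0.0
[ 0.36 -0.13  2.2  -0.07  0.64  1.71]
side rows 4.8 [-0.199, -0.544, 0.877, -0.133, 0.554, -0.198, 0.9] 
s2 rows 3.9 [-0.0, 0.0, 0.556, 0.049, 0.484, -0.001, 0.9]
```

```bash
python3 -m crank '[[-0.199,-0.544,0.877,-0.133,0.554,-0.198,0.9],[-0.199,-0.544,0.877,-0.133,0.554,-0.198,0.9],[-0.199,-0.544,0.877,-0.133,0.554,-0.198,0.9],[-0.199,-0.544,0.877,-0.133,0.554,-0.198,0.9],[-0.199,-0.544,0.877,-0.133,0.554,-0.198,0.9],[-0.199,-0.544,0.877,-0.133,0.554,-0.198,0.9],[-0.199,-0.544,0.877,-0.133,0.554,-0.198,0.9]]'|head -2
python3 -m crank '[[0,0,0.556,0.049,0.484,0,0.9],[0,0,0.556,0.049,0.484,0,0.9],[0,0,0.556,0.049,0.484,0,0.9],[0,0,0.556,0.049,0.484,0,0.9],[0,0,0.556,0.049,0.484,0,0.9],[0,0,0.556,0.049,0.484,0,0.9]]'|head -2
python3 - <<'E'
from h import *
for n in("scene","top"):
    p,d=optics.grab_frame(n);np.savez(n+"1.npz",p=p,d=d)
    if n=="top": cv2.imwrite("pics/t4.png",cv2.resize(p[100:290,110:510,::-1],(800,380)))
p,q,ok=cloud("top","top1.npz");z=q[...,2];v,u=np.mgrid[:400,:640]
sat=p.max(2)-p.min(2)
m=(z>.06)&(z<.085)&ok&(u>225)&(u<425)&(v>170)&(v<235)
m=cv2.morphologyEx(m.astype(np.uint8),cv2.MORPH_CLOSE,np.ones((9,9)))
[print(b) for b in blobs(m,"top",.07)]
E
```

```text
clock: 24.25
tcp_pos: [0.3591, -0.15, 0.2774]
clock: 25.0
tcp_pos: [0.2799, -0.3784, 0.2793]
([395.0, 197.0], [454.4, -191.5, 454.2, -190.8, 49.8, 49.7, -0.0])
([346.0, 197.0], [453.6, -70.0, 454.6, -69.8, 49.6, 49.6, 0.3])
([298.0, 197.0], [452.6, 48.6, 453.4, 48.4, 49.4, 49.3, 0.5])
([252.0, 195.0], [456.8, 161.1, 456.8, 161.2, 50.7, 50.4, -75.4])
```

View pics/t4.png

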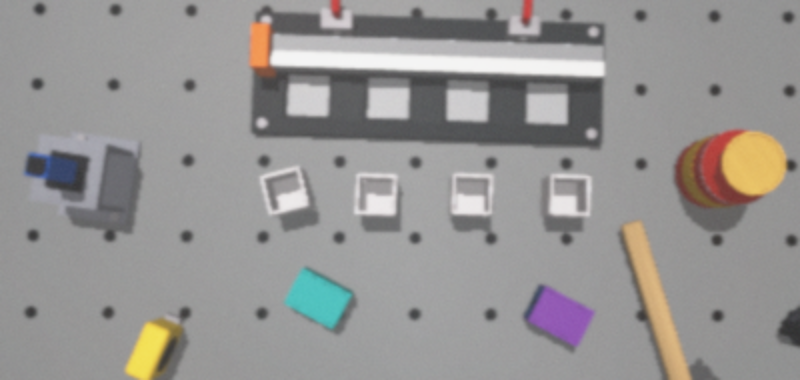

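All four sockets stand mouth up at crop (285,190), (377,193), (471,193) and (569,195). Before inserting them I'll check the strip and near-face edges with depth.

Run:
```python
from h import *
p,q,ok=cloud("top","top1.npz")
for uu in(280,375):
    print(uu,[(r,int(p[r,uu].mean()),q[r,uu].round(3).tolist()) for r in range(118,148)])
z=q[...,2];v,u=np.mgrid[:400,:640]
m=(abs(z-.1)<.006)&ok&(u>110)&(u<200)&(v>150)&(v<220)
w=q[m][:,:2]*1000;print("stand",m.sum(),w.min(0),w.max(0),cv2.minAreaRect(w.astype(np.float32)))
m=(z>.165)&(z<.195)&ok&(u>110)&(u<200)&(v>150)&(v<220)
w=q[m]*1000;print("bottle",m.sum(),w.min(0),w.max(0),cv2.minAreaRect(w[:,:2].astype(np.float32)))
```

```text
280 [(118, 151, [0.652, 0.096, 0.058]), (119, 178, [0.65, 0.096, 0.056]), (120, 185, [0.648, 0.096, 0.056]), (121, 187, [0.644, 0.096, 0.058]), (122, 186, [0.643, 0.096, 0.055]), (123, 187, [0.64, 0.096, 0.055]), (124, 188, [0.637, 0.096, 0.058]), (125, 199, [0.636, 0.097, 0.052]), (126, 227, [0.632, 0.096, 0.057]), (127, 242, [0.629, 0.096, 0.058]), (128, 244, [0.627, 0.096, 0.056]), (129, 244, [0.624, 0.096, 0.058]), (130, 244, [0.621, 0.096, 0.059]), (131, 244, [0.62, 0.096, 0.055]), (132, 242, [0.617, 0.096, 0.057]), (133, 222, [0.615, 0.096, 0.056]), (134, 148, [0.614, 0.097, 0.046]), (135, 100, [0.614, 0.098, 0.037]), (136, 89, [0.396, 0.009, 1.047]), (137, 79, [0.613, 0.099, 0.016]), (138, 72, [0.609, 0.099, 0.02]), (139, 72, [0.607, 0.099, 0.017]), (140, 78, [0.605, 0.099, 0.015]), (141, 90, [0.602, 0.099, 0.017]), (142, 93, [0.599, 0.099, 0.018]), (143, 94, [0.597, 0.099, 0.015]), (144, 94, [0.594, 0.099, 0.02]), (145, 96, [0.591, 0.099, 0.022]), (146, 92, [0.589, 0.099, 0.017]), (147, 93, [0.586, 0.099, 0.017])]
375 [(118, 105, [0.659, -0.146, 0.042]), (119, 94, [0.659, -0.
[... 676 characters left out ...]
8, -0.146, 0.039]), (139, 88, [0.608, -0.149, 0.026]), (140, 82, [0.608, -0.15, 0.015]), (141, 104, [0.607, -0.152, 0.006]), (142, 122, [0.604, -0.152, 0.005]), (143, 125, [0.601, -0.151, 0.009]), (144, 124, [0.598, -0.151, 0.008]), (145, 126, [0.595, -0.151, 0.01]), (146, 142, [0.593, -0.152, 0.007]), (147, 185, [0.591, -0.152, 0.007])]
stand 800 [431.46946094 368.94878375] [519.66081177 458.50377068] ((475.7303466796875, 413.43157958984375), (81.48550415039062, 79.76334381103516), 82.30339050292969)
bottle 172 [461.25919293 399.45882272 165.57506802] [489.50462834 427.52031181 185.65195292] ((475.4578552246094, 412.9991455078125), (26.142498016357422, 25.82788848876953), 80.44651794433594)
```

```bash
cat >> h.py <<'E'
N=[(.5868,.1425),(.5843,.0375),(.5817,-.0675),(.5791,-.1725)]
def nestit(c,yaw,n,start=None):
    R1,R2=frame(yaw,0),frame(-1.4,0);k=np.array([0,0,1.])
    g=np.r_[c,.05];h=np.r_[n,.0575]
    return plan([("over",g+k*.07,R1,.9),("down",g,R1,.9),("grip",g,R1,.3),("lift",g+k*.05,R1,.3),("overnest",h+k*.045,R2,.3),("insert",h,R2,.3),("open",h,R2,.75),("up",h+k*.1,R2,.75)],start)
E
python3 - <<'E'
from h import *
s=nestit((.4544,-.1915),0,N[3]); s=nestit((.454,-.0698),.3,N[2],s); s=nestit((.453,.0486),.5,N[1],s); nestit((.4568,.1611),14.6,N[0],s)
E
```

```text
over rows 5.0 [0.005, 0.007, -1.108, -0.06, -0.509, 0.354, 0.9] TOO BIG
down rows 1.1 [0.0, 0.0, -0.0, 0.001, -0.0, 0.14, 0.9] 
grip rows 0.0 [0.0, 0.0, -0.0, -0.0, -0.0, 0.0, 0.3] 
lift rows 0.8 [0.0, 0.0, -0.0, -0.0, -0.0, -0.1, 0.3] 
overnest rows 2.0 [0.0, 0.0, 0.031, 0.249, -0.038, -0.005, 0.3] 
insert rows 0.7 [0.0, 0.0, -0.0, -0.0, -0.0, 0.09, 0.3] 
open rows 0.0 [0.0, 0.0, -0.0, -0.0, -0.0, 0.0, 0.75] 
up rows 1.6 [0.0, 0.0, -0.0, -0.0, -0.0, -0.2, 0.75] 
over rows 2.7 [0.0, 0.0, -0.038, -0.255, -0.199, 0.075, 0.9] 
down rows 1.1 [0.0, 0.0, 0.0, -0.0, -0.0, 0.14, 0.9] 
grip rows 0.0 [0.0, 0.0, 0.0, -0.0, -0.0, 0.0, 0.3] 
lift rows 0.8 [0.0, 0.0, 0.0, -0.0, -0.0, -0.1, 0.3] 
overnest rows 2.0 [0.0, 0.0, 0.038, 0.255, -0.003, -0.005, 0.3] 
insert rows 0.7 [0.0, 0.0, -0.0, 0.0, -0.001, 0.09, 0.3] 
open rows 0.0 [0.0, 0.0, -0.0, 0.0, 0.0, 0.0, 0.75] 
up rows 1.6 [0.0, 0.0, -0.0, 0.0, 0.001, -0.2, 0.75] 
over rows 2.8 [0.0, 0.0, -0.042, -0.263, -0.226, 0.075, 0.9] 
down rows 1.1 [0.0, 0.0, -0.0, 0.0, -0.0, 0.14, 0.9] 
grip rows 0.0 [0.0, 0.0, -0.0, 0.0, -0.0, 0.0, 0.3] 
lift rows 0.8 [0.0, 0.0, -0.0, 0.0, -0.0, -0.1, 0.3] 
overnest rows 2.1 [0.0, 0.0, 0.042, 0.263, 0.024, -0.005, 0.3] 
insert rows 0.7 [0.0, 0.0, -0.0, -0.0, 0.0, 0.09, 0.3] 
open rows 0.0 [0.0, 0.0, -0.0, -0.0, 0.0, 0.0, 0.75] 
up rows 1.6 [0.0, 0.0, -0.0, -0.0, 0.0, -0.2, 0.75] 
over rows 2.9 [0.0, 0.0, -0.356, -0.261, -0.241, 0.075, 0.9] 
down rows 1.1 [0.0, 0.0, 0.0, -0.0, 0.0, 0.14, 0.9] 
grip rows 0.0 [0.0, 0.0, 0.0, -0.0, 0.0, 0.0, 0.3] 
lift rows 0.8 [0.0, 0.0, 0.0, -0.0, 0.0, -0.1, 0.3] 
overnest rows 2.1 [0.0, 0.0, 0.356, 0.242, 0.102, -0.005, 0.3] 
insert rows 0.7 [0.0, 0.0, -0.0, -0.0, -0.0, 0.09, 0.3] 
open rows 0.0 [0.0, 0.0, -0.0, -0.0, -0.0, 0.0, 0.75] 
up rows 1.6 [0.0, 0.0, -0.0, -0.0, -0.0, -0.2, 0.75]
```

```bash
python3 -m crank '[[0.005,0.007,-1.0,-0.06,-0.509,0.25,0.9],[0.005,0.007,-1.0,-0.06,-0.509,0.25,0.9],[0.005,0.007,-1.0,-0.06,-0.509,0.25,0.9],[0.005,0.007,-1.0,-0.06,-0.509,0.25,0.9],[0.005,0.007,-1.0,-0.06,-0.509,0.25,0.9],[0.005,0.007,-1.0,-0.06,-0.509,0.354,0.9],[0.005,0.007,-1.0,-0.06,-0.509,0.354,0.9]]' |head -2
python3 -m crank '[[0,0,-0.108,0,0,0,0.9],[0,0,-0.108,0,0,0,0.9]]'
python3 - <<'E'
from h import *
nestit((.4544,-.1915),0,N[3])
E
```

```text
clock: 25.98
tcp_pos: [0.4515, -0.1909, 0.099]
clock: 26.22
tcp_pos: [0.4547, -0.194, 0.1034]
eef_rot: [[1.0, -0.003, 0.003], [-0.003, -1.0, -0.002], [0.003, 0.002, -1.0]]
contact_force: [0.4, -0.6, 0.7]
gripper_width: 0.0771
gripper_force: 0.0
over rows 0.1 [0.003, -0.003, -0.004, -0.001, -0.005, 0.004, 0.9] 
down rows 1.1 [0.0, -0.0, -0.0, 0.0, 0.0, 0.14, 0.9] 
grip rows 0.0 [0.0, -0.0, -0.0, 0.0, 0.0, 0.0, 0.3] 
lift rows 0.8 [0.0, -0.0, -0.0, 0.0, 0.0, -0.1, 0.3] 
overnest rows 2.0 [0.0, -0.0, 0.031, 0.25, -0.038, -0.005, 0.3] 
insert rows 0.7 [-0.0, -0.0, -0.0, -0.0, -0.0, 0.09, 0.3] 
open rows 0.0 [-0.0, -0.0, -0.0, -0.0, -0.0, 0.0, 0.75] 
up rows 1.6 [-0.0, -0.0, -0.0, -0.0, -0.0, -0.2, 0.75]
```

```bash
python3 -m crank '[[0,0,0,0,-0.003,0.07,0.9],[0,0,0,0,-0.003,0.142,0.9],[0,0,0,0,-0.003,0.142,0.9],[0,0,0,0,-0.003,0.142,0.3],[0,0,0,0,-0.003,0.142,0.3],[0,0,0,0,-0.003,0.142,0.3],[0,0,0,0,-0.003,0.142,0.3],[0,0,0,0,-0.003,0.142,0.3]]'
python3 -m crank '[[0,0,0,0,0,-0.05,0.3],[0,0,0,0,0,-0.1,0.3],[0,0,0.031,0.12,-0.02,-0.1,0.3],[0,0,0.031,0.25,-0.038,-0.105,0.3],[0,0,0.031,0.25,-0.038,-0.105,0.3],[0,0,0.031,0.25,-0.038,-0.105,0.3],[0,0,0.031,0.25,-0.038,-0.105,0.3]]'
python3 -m crank '[[0,0,0,0,0,0,0.3],[0,0,0,0,0,0,0.3]]'|head -2
python3 - <<'E'
from h import *
plan([("insert",np.r_[N[3],.0575],frame(-1.4,0),.3)])
E
```

```text
clock: 27.22
tcp_pos: [0.4554, -0.1931, 0.0326]
eef_rot: [[1.0, -0.003, 0.004], [-0.003, -1.0, -0.003], [0.004, 0.003, -1.0]]
contact_force: [0.1, -0.2, 6.0]
gripper_width: 0.0492
gripper_force: 63.0
clock: 28.1
tcp_pos: [0.577, -0.1741, 0.083]
eef_rot: [[1.0, -0.028, -0.002], [-0.028, -1.0, -0.001], [-0.002, 0.001, -1.0]]
contact_force: [-1.0, 0.2, -1.8]
gripper_width: 0.0492
gripper_force: 64.2
clock: 28.35
tcp_pos: [0.5783, -0.1741, 0.0832]
insert rows 0.7 [0.002, -0.0, -0.004, 0.001, -0.003, 0.089, 0.3]
```

```bash
python3 -m crank '[[0,0,0,0.003,-0.003,0.03,0.3],[0,0,0,0.003,-0.003,0.05,0.3],[0,0,0,0.003,-0.003,0.065,0.3],[0,0,0,0.003,-0.003,0.075,0.3],[0,0,0,0.003,-0.003,0.086,0.3],[0,0,0,0.003,-0.003,0.086,0.3]]'
```

```text
clock: 29.1
tcp_pos: [0.5806, -0.1725, 0.0399]
eef_rot: [[1.0, -0.027, 0.0], [-0.027, -1.0, -0.001], [0.0, 0.001, -1.0]]
contact_force: [0.7, -0.6, -0.7]
gripper_width: 0.0489
gripper_force: 64.2
```

```bash
python3 -m crank '[[0,0,0,0,0,0,0.75],[0,0,0,0,0,0,0.75],[0,0,0,0,0,0,0.75],[0,0,0,0,0,-0.06,0.75],[0,0,0,0,0,-0.18,0.75],[0,0,0,0,0,-0.2,0.75],[0,0,0,0,0,-0.2,0.75]]'|tail -3
python3 -m crank '[[0,0,-0.038,-0.255,-0.199,0.075,0.9],[0,0,-0.038,-0.255,-0.199,0.075,0.9],[0,0,-0.038,-0.255,-0.199,0.075,0.9],[0,0,-0.038,-0.255,-0.199,0.075,0.9],[0,0,-0.038,-0.255,-0.199,0.075,0.9]]'|head -2
python3 - <<'E'
from h import *
plan([("down",(.454,-.0698,.0505),frame(0.3,0),.9)])
E
```

```text
contact_force: [0.2, 0.0, -1.0]
gripper_width: 0.0642
gripper_force: 0.0
clock: 30.6
tcp_pos: [0.4561, -0.0696, 0.1018]
down rows 1.1 [0.002, 0.001, -0.003, -0.004, 0.0, 0.14, 0.9]
```

```bash
python3 -m crank '[[0,0,0,-0.004,0,0.07,0.9],[0,0,0,-0.004,0,0.14,0.9],[0,0,0,-0.004,0,0.14,0.9],[0,0,0,-0.004,0,0.14,0.3],[0,0,0,-0.004,0,0.14,0.3],[0,0,0,-0.004,0,0.14,0.3],[0,0,0,-0.004,0,0.14,0.3],[0,0,0,-0.004,0,0.14,0.3]]'
python3 -m crank '[[0,0,0,0,0,-0.05,0.3],[0,0,0,0,0,-0.1,0.3],[0,0,0.038,0.12,-0.002,-0.1,0.3],[0,0,0.038,0.255,-0.003,-0.105,0.3],[0,0,0.038,0.255,-0.003,-0.105,0.3],[0,0,0.038,0.255,-0.003,-0.105,0.3],[0,0,0.038,0.255,-0.003,-0.105,0.3],[0,0,0.038,0.255,-0.003,-0.105,0.3]]'|head -3
python3 -m crank '[[0,0,0,0,0,0,0.3],[0,0,0,0,0,0,0.3]]'|head -2
python3 - <<'E'
from h import *
plan([("insert",np.r_[N[2],.0575],frame(-1.4,0),.3)])
E
```

```text
clock: 31.6
tcp_pos: [0.4553, -0.0699, 0.0337]
eef_rot: [[1.0, 0.003, 0.004], [0.003, -1.0, -0.002], [0.004, 0.002, -1.0]]
contact_force: [-0.0, -0.7, 6.7]
gripper_width: 0.0492
gripper_force: 62.7
clock: 32.6
tcp_pos: [0.5799, -0.0676, 0.085]
eef_rot: [[1.0, -0.028, -0.001], [-0.028, -1.0, -0.001], [-0.001, 0.001, -1.0]]
clock: 32.85
tcp_pos: [0.581, -0.0676, 0.085]
insert rows 0.7 [0.002, -0.0, -0.004, 0.001, -0.0, 0.092, 0.3]
```

```bash
python3 -m crank '[[0,0,0,0.003,0,0.03,0.3],[0,0,0,0.003,0,0.05,0.3],[0,0,0,0.003,0,0.065,0.3],[0,0,0,0.003,0,0.077,0.3],[0,0,0,0.003,0,0.088,0.3],[0,0,0,0.003,0,0.088,0.3]]'
python3 -m crank '[[0,0,0,0,0,0,0.75],[0,0,0,0,0,0,0.75],[0,0,0,0,0,0,0.75],[0,0,0,0,0,-0.06,0.75],[0,0,0,0,0,-0.18,0.75],[0,0,0,0,0,-0.2,0.75],[0,0,0,0,0,-0.2,0.75]]'|tail -3
python3 -m crank '[[0,0,-0.042,-0.263,-0.226,0.075,0.9],[0,0,-0.042,-0.263,-0.226,0.075,0.9],[0,0,-0.042,-0.263,-0.226,0.075,0.9],[0,0,-0.042,-0.263,-0.226,0.075,0.9],[0,0,-0.042,-0.263,-0.226,0.075,0.9]]'|head -2
python3 - <<'E'
from h import *
plan([("down",(.453,.0486,.0505),frame(0.5,0),.9)])
E
```

```text
clock: 33.6
tcp_pos: [0.5829, -0.0677, 0.0408]
eef_rot: [[1.0, -0.027, 0.0], [-0.027, -1.0, -0.001], [0.0, 0.001, -1.0]]
contact_force: [-0.4, 0.1, -1.0]
gripper_width: 0.0492
gripper_force: 62.3
contact_force: [-0.5, 0.2, -0.9]
gripper_width: 0.064
gripper_force: 0.0
clock: 35.1
tcp_pos: [0.4545, 0.0488, 0.1025]
down rows 1.1 [0.002, 0.001, -0.003, -0.003, 0.0, 0.141, 0.9]
```

```bash
python3 -m crank '[[0,0,0,-0.003,0,0.07,0.9],[0,0,0,-0.003,0,0.141,0.9],[0,0,0,-0.003,0,0.141,0.9],[0,0,0,-0.003,0,0.141,0.3],[0,0,0,-0.003,0,0.141,0.3],[0,0,0,-0.003,0,0.141,0.3],[0,0,0,-0.003,0,0.141,0.3],[0,0,0,-0.003,0,0.141,0.3]]'
python3 -m crank '[[0,0,0,0,0,-0.05,0.3],[0,0,0,0,0,-0.1,0.3],[0,0,0.042,0.12,0.01,-0.1,0.3],[0,0,0.042,0.263,0.024,-0.105,0.3],[0,0,0.042,0.263,0.024,-0.105,0.3],[0,0,0.042,0.263,0.024,-0.105,0.3],[0,0,0.042,0.263,0.024,-0.105,0.3],[0,0,0.042,0.263,0.024,-0.105,0.3]]'|head -3
python3 -m crank '[[0,0,0,0,0,0,0.3],[0,0,0,0,0,0,0.3]]'|head -2
python3 - <<'E'
from h import *
plan([("insert",np.r_[N[1],.0575],frame(-1.4,0),.3)])
E
```

```text
clock: 36.1
tcp_pos: [0.4545, 0.0488, 0.0341]
eef_rot: [[1.0, 0.006, 0.004], [0.006, -1.0, -0.001], [0.004, 0.001, -1.0]]
contact_force: [0.0, -0.6, 6.5]
gripper_width: 0.0493
gripper_force: 62.8
clock: 37.1
tcp_pos: [0.583, 0.0378, 0.0853]
eef_rot: [[1.0, -0.027, -0.001], [-0.027, -1.0, -0.001], [-0.001, 0.001, -1.0]]
clock: 37.35
tcp_pos: [0.5842, 0.0377, 0.0854]
insert rows 0.7 [0.002, 0.0, -0.003, 0.0, 0.0, 0.093, 0.3]
```

```bash
python3 -m crank '[[0,0,0,0.003,0,0.03,0.3],[0,0,0,0.003,0,0.05,0.3],[0,0,0,0.003,0,0.065,0.3],[0,0,0,0.003,0,0.077,0.3],[0,0,0,0.003,0,0.088,0.3],[0,0,0,0.003,0,0.088,0.3]]'
python3 -m crank '[[0,0,0,0,0,0,0.75],[0,0,0,0,0,0,0.75],[0,0,0,0,0,0,0.75],[0,0,0,0,0,-0.06,0.75],[0,0,0,0,0,-0.18,0.75],[0,0,0,0,0,-0.2,0.75],[0,0,0,0,0,-0.2,0.75]]'|tail -3
python3 -m crank '[[0,0,-0.356,-0.261,-0.241,0.075,0.9],[0,0,-0.356,-0.261,-0.241,0.075,0.9],[0,0,-0.356,-0.261,-0.241,0.075,0.9],[0,0,-0.356,-0.261,-0.241,0.075,0.9],[0,0,-0.356,-0.261,-0.241,0.075,0.9],[0,0,-0.356,-0.261,-0.241,0.075,0.9]]'|head -2
python3 - <<'E'
from h import *
plan([("down",(.4568,.1611,.0505),frame(14.6,0),.9)])
E
```

```text
clock: 38.1
tcp_pos: [0.5858, 0.0375, 0.0409]
eef_rot: [[1.0, -0.027, -0.001], [-0.027, -1.0, -0.001], [-0.001, 0.001, -1.0]]
contact_force: [0.4, -0.5, -2.2]
gripper_width: 0.049
gripper_force: 62.7
contact_force: [-0.2, -0.4, -1.0]
gripper_width: 0.0642
gripper_force: 0.0
clock: 39.72
tcp_pos: [0.4597, 0.161, 0.1034]
down rows 1.1 [0.002, 0.0, -0.005, -0.006, -0.002, 0.143, 0.9]
```

```bash
python3 -m crank '[[0,0,-0.003,-0.006,-0.002,0.07,0.9],[0,0,-0.003,-0.006,-0.002,0.143,0.9],[0,0,-0.003,-0.006,-0.002,0.143,0.9],[0,0,-0.003,-0.006,-0.002,0.143,0.3],[0,0,-0.003,-0.006,-0.002,0.143,0.3],[0,0,-0.003,-0.006,-0.002,0.143,0.3],[0,0,-0.003,-0.006,-0.002,0.143,0.3],[0,0,-0.003,-0.006,-0.002,0.143,0.3]]'
python3 -m crank '[[0,0,0,0,0,-0.05,0.3],[0,0,0,0,0,-0.1,0.3],[0,0,0.356,0.12,0.05,-0.1,0.3],[0,0,0.356,0.242,0.102,-0.105,0.3],[0,0,0.356,0.242,0.102,-0.105,0.3],[0,0,0.356,0.242,0.102,-0.105,0.3],[0,0,0.356,0.242,0.102,-0.105,0.3],[0,0,0.356,0.242,0.102,-0.105,0.3]]'|head -3
python3 -m crank '[[0,0,0,0,0,0,0.3],[0,0,0,0,0,0,0.3]]'|head -2
python3 - <<'E'
from h import *
plan([("insert",np.r_[N[0],.0575],frame(-1.4,0),.3)])
E
```

```text
clock: 40.72
tcp_pos: [0.4572, 0.1621, 0.0336]
eef_rot: [[0.968, 0.252, 0.004], [0.252, -0.968, -0.0], [0.004, 0.001, -1.0]]
contact_force: [0.4, -0.8, 7.1]
gripper_width: 0.0494
gripper_force: 63.2
clock: 41.72
tcp_pos: [0.5842, 0.1433, 0.0847]
eef_rot: [[1.0, -0.024, -0.001], [-0.024, -1.0, -0.001], [-0.001, 0.001, -1.0]]
clock: 41.98
tcp_pos: [0.5853, 0.1431, 0.0848]
insert rows 0.7 [0.002, -0.0, -0.0, 0.003, 0.001, 0.092, 0.3]
```

```bash
python3 -m crank '[[0,0,0,0.004,0.001,0.03,0.3],[0,0,0,0.004,0.001,0.05,0.3],[0,0,0,0.004,0.001,0.065,0.3],[0,0,0,0.004,0.001,0.077,0.3],[0,0,0,0.004,0.001,0.087,0.3],[0,0,0,0.004,0.001,0.087,0.3]]'
python3 -m crank '[[0,0,0,0,0,0,0.75],[0,0,0,0,0,0,0.75],[0,0,0,0,0,0,0.75],[0,0,0,0,0,-0.06,0.75],[0,0,0,0,0,-0.18,0.75],[0,0,0,0,0,-0.4,0.75],[0,0,0,0,0,-0.4,0.75],[0,0,0,0,0,-0.4,0.75]]'|tail -3
python3 - <<'E'
from h import *
plan([("a",(.50,.34,.26),frame(38,0),.75),("b",(.4756,.413,.23),frame(81.5,0),.75),("down",(.4756,.413,.15),frame(81.5,0),.75)])
E
```

```text
clock: 42.72
tcp_pos: [0.5873, 0.1423, 0.0407]
eef_rot: [[1.0, -0.025, -0.001], [-0.025, -1.0, -0.001], [-0.001, 0.001, -1.0]]
contact_force: [0.2, -0.4, -2.8]
gripper_width: 0.0494
gripper_force: 63.0
contact_force: [-0.0, 0.7, 0.3]
gripper_width: 0.0643
gripper_force: 0.0
a rows 3.7 [0.003, -0.013, -0.876, -0.189, -0.389, 0.009, 0.75] 
b rows 4.1 [-0.0, -0.0, -0.967, 0.051, -0.145, 0.06, 0.75] 
down rows 1.3 [-0.0, -0.0, 0.0, 0.001, 0.0, 0.16, 0.75]
```

```bash
python3 -m crank '[[0,-0.013,-0.876,-0.189,-0.389,0,0.75],[0,-0.013,-0.876,-0.189,-0.389,0,0.75],[0,-0.013,-0.876,-0.189,-0.389,0,0.75],[0,-0.013,-0.876,-0.189,-0.389,0,0.75],[0,-0.013,-0.876,-0.189,-0.389,0,0.75]]'|head -2
python3 -m crank '[[0,0,-0.967,0.051,-0.145,0.02,0.75],[0,0,-0.967,0.051,-0.145,0.02,0.75],[0,0,-0.967,0.051,-0.145,0.02,0.75],[0,0,-0.967,0.051,-0.145,0.02,0.75],[0,0,-0.967,0.051,-0.145,0.02,0.75],[0,0,-0.967,0.051,-0.145,0.02,0.75],[0,0,-0.967,0.051,-0.145,0.02,0.75]]'|head -2
python3 - <<'E'
from h import *
print(telemetry.sense()["joints"].round(2))
plan([("down",(.4756,.413,.15),frame(81.5,0),.75)])
for n in("scene","top"):
    p,d=optics.grab_frame(n);np.savez(n+"2.npz",p=p,d=d)
    cv2.imwrite(f"pics/{n}5.png",cv2.resize(p[90:290,100:500,::-1] if n=="top" else p[100:400,180:580,::-1],(800,400 if n=="top" else 600)))
p,q,ok=cloud("top","top2.npz");z=q[...,2];v,u=np.mgrid[:400,:640]
m=(z>.068)&(z<.09)&ok&(u>235)&(u<415)&(v>136)&(v<175)
m=cv2.morphologyEx(m.astype(np.uint8),cv2.MORPH_CLOSE,np.ones((9,9)))
[print(b) for b in blobs(m,"top",.076)]
print([np.percentile(z[(m>0)&(u>a)&(u<a+40)&(z>.05)],75).round(4) for a in(245,285,325,365)])
E
```

```text
clock: 44.35
tcp_pos: [0.4964, 0.3408, 0.2393]
clock: 45.22
tcp_pos: [0.4735, 0.4117, 0.2306]
[0.7  0.41 1.43 0.   1.31 0.85]
down rows 1.6 [-0.011, 0.008, -0.003, 0.004, 0.006, 0.199, 0.75] 
([388.0, 148.0], [576.5, -173.0, 576.3, -172.6, 52.2, 49.7, -0.1])
([346.0, 146.0], [578.2, -69.0, 578.5, -68.1, 49.5, 47.5, -89.7])
([304.0, 147.0], [580.9, 34.8, 572.0, 32.3, 49.4, 39.8, -89.5])
([261.0, 147.0], [579.8, 140.7, 571.5, 140.1, 49.3, 39.7, -89.4])
[np.float64(0.0771), np.float64(0.0774), np.float64(0.0772), np.float64(0.0772)]
```

View pics/scene5.png

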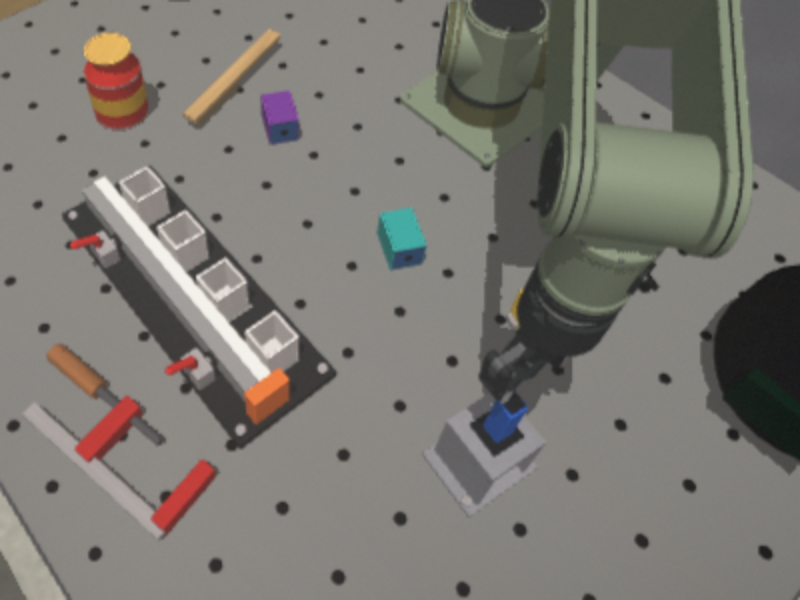

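All four sockets are seated: their rims sit at crop (145,190), (182,240), (222,285) and (272,340), all at the same height. The gripper is above the blue bottle at (505,415), so I'll descend and grip it.

```bash
python3 -m crank '[[-0.011,0.008,-0.003,0.004,0.006,0.07,0.75],[-0.011,0.008,-0.003,0.004,0.006,0.14,0.75],[-0.011,0.008,-0.003,0.004,0.006,0.199,0.75],[-0.011,0.008,-0.003,0.004,0.006,0.199,0.75],[-0.011,0.008,-0.003,0.004,0.006,0.199,0.75]]'
python3 -m crank '[[0,0,0,0,0,0,0.1],[0,0,0,0,0,0,0.1],[0,0,0,0,0,0,0.1],[0,0,0,0,0,0,0.1],[0,0,0,0,0,0,0.1],[0,0,0,0,0,0,0.1],[0,0,0,0,0,0,0.1]]'
python3 -m crank '[[0,0,0,0,0,-0.05,0.1],[0,0,0,0,0,-0.15,0.1],[0,0,0,0,0,-0.3,0.1],[0,0,0,0,0,-0.3,0.1],[0,0,0,0,0,-0.3,0.1],[0,0,0,0,0,-0.3,0.1]]'
python3 - <<'E'
from h import *
print(telemetry.sense()["joints"].round(2))
p,d=optics.grab_frame("scene");cv2.imwrite("pics/s6.png",cv2.resize(p[200:380,350:560,::-1],None,fx=3,fy=3))
E
```

```text
clock: 45.95
tcp_pos: [0.4763, 0.4139, 0.1325]
eef_rot: [[0.146, 0.989, 0.002], [0.989, -0.146, 0.002], [0.002, 0.001, -1.0]]
contact_force: [0.5, -0.7, -0.6]
gripper_width: 0.0641
gripper_force: 0.0
clock: 46.82
tcp_pos: [0.4759, 0.4137, 0.1325]
eef_rot: [[0.145, 0.989, 0.001], [0.989, -0.145, 0.002], [0.002, 0.001, -1.0]]
contact_force: [-2.8, -0.8, 5.9]
gripper_width: 0.0254
gripper_force: 59.6
clock: 47.58
tcp_pos: [0.4748, 0.4125, 0.2785]
eef_rot: [[0.145, 0.989, -0.004], [0.989, -0.145, -0.003], [-0.003, -0.004, -1.0]]
contact_force: [0.3, -0.9, -0.6]
gripper_width: 0.0254
gripper_force: 59.4
[0.7  0.39 1.35 0.   1.41 0.84]
```

View pics/s6.png

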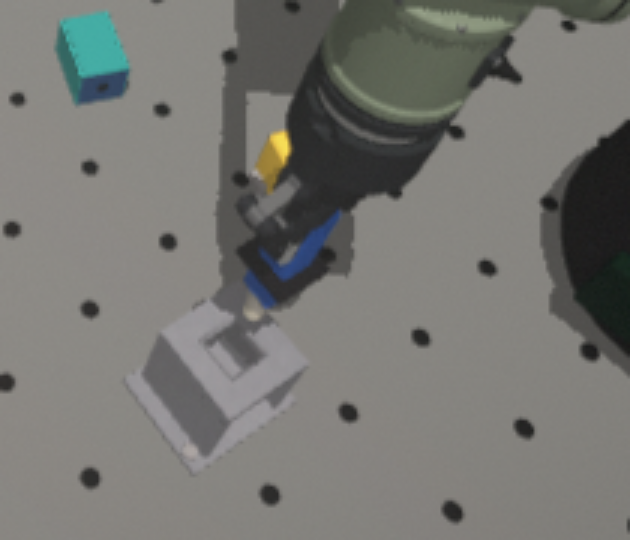

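The dauber is held at crop (270,270) and the stand hole shows at (240,350). Now to the can.

Run:
```python
from h import *
R=frame(81.65,0);o=np.array([0,0,-.0187+.0])  # work in TCP via grasp point: g = tcp + (0,0,.0187)
def T(x,y,z): return (x,y,z-.0187+2*.0187)
plan([("mid",T(.487,.05,.30),R,.1),("can",T(.488,-.389,.30),R,.1),("push",T(.488,-.389,.1175+.142-.0135),R,.1)])
```

```text
mid rows 5.8 [-0.005, 0.004, -0.0, -0.714, 0.129, -0.041, 0.1] 
can rows 7.0 [0.0, 0.0, -0.0, -0.868, 0.13, -0.0, 0.1] 
push rows 0.9 [0.0, 0.0, -0.0, -0.0, -0.0, 0.108, 0.1]
```

```bash
python3 -m crank '[[0,0,0,-0.714,0.129,-0.041,0.1],[0,0,0,-0.714,0.129,-0.041,0.1],[0,0,0,-0.714,0.129,-0.041,0.1],[0,0,0,-0.714,0.129,-0.041,0.1],[0,0,0,-0.714,0.129,-0.041,0.1],[0,0,0,-0.714,0.129,-0.041,0.1],[0,0,0,-0.714,0.129,-0.041,0.1],[0,0,0,-0.714,0.129,-0.041,0.1]]'|head -2
python3 -m crank '[[0,0,0,-0.868,0.13,0,0.1],[0,0,0,-0.868,0.13,0,0.1],[0,0,0,-0.868,0.13,0,0.1],[0,0,0,-0.868,0.13,0,0.1],[0,0,0,-0.868,0.13,0,0.1],[0,0,0,-0.868,0.13,0,0.1],[0,0,0,-0.868,0.13,0,0.1],[0,0,0,-0.868,0.13,0,0.1]]'|head -3
python3 -m crank '[[0,0,0,0,0,0,0.1],[0,0,0,0,0,0,0.1]]'
python3 - <<'E'
from h import *
R=frame(81.65,0)
plan([("push",(.488,-.389,.1175+.142-.0135+.0187),R,.1)])
p,d=optics.grab_frame("scene");cv2.imwrite("pics/s7.png",cv2.resize(p[80:240,160:340,::-1],None,fx=3,fy=3))
E
```

```text
clock: 48.62
tcp_pos: [0.4872, 0.0508, 0.3004]
clock: 49.62
tcp_pos: [0.4893, -0.3907, 0.2988]
eef_rot: [[0.148, 0.989, -0.002], [0.989, -0.148, 0.002], [0.001, -0.003, -1.0]]
clock: 49.88
tcp_pos: [0.4895, -0.3863, 0.3012]
eef_rot: [[0.143, 0.99, -0.0], [0.99, -0.143, 0.001], [0.001, -0.001, -1.0]]
contact_force: [-0.0, 0.3, -0.6]
gripper_width: 0.0252
gripper_force: 59.2
push rows 0.9 [-0.001, -0.002, 0.003, -0.006, -0.002, 0.11, 0.1]
```

View pics/s7.png

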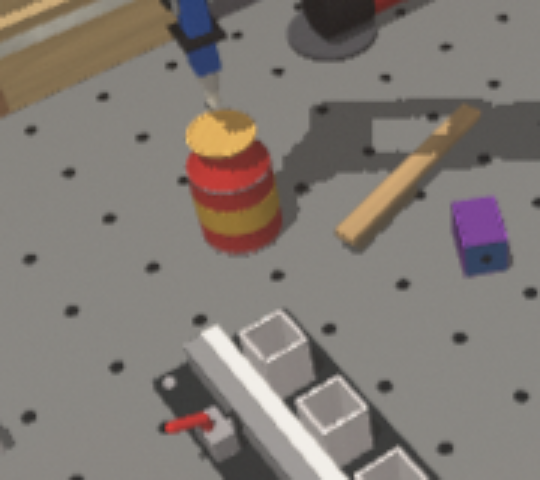

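The felt, at crop (212,105), is right over the dish at (222,132). Push down.

```bash
python3 -m crank '[[0,0,0,-0.005,-0.002,0.05,0.1],[0,0,0,-0.005,-0.002,0.075,0.1],[0,0,0,-0.005,-0.002,0.09,0.1],[0,0,0,-0.005,-0.002,0.1,0.1],[0,0,0,-0.005,-0.002,0.106,0.1],[0,0,0,-0.005,-0.002,0.112,0.1],[0,0,0,-0.005,-0.002,0.112,0.1],[0,0,0,-0.005,-0.002,0.112,0.1]]'
```

```text
clock: 50.92
tcp_pos: [0.4874, -0.3901, 0.2459]
eef_rot: [[0.145, 0.989, 0.0], [0.989, -0.145, 0.001], [0.001, 0.0, -1.0]]
contact_force: [-2.9, 4.9, 5.7]
gripper_width: 0.0255
gripper_force: 60.0
```

```bash
python3 -m crank '[[0,0,0,0,0,0.003,0.1],[0,0,0,0,0,0.006,0.1],[0,0,0,0,0,0.006,0.1],[0,0,0,0,0,0.006,0.1],[0,0,0,0,0,0.006,0.1]]'
```

```text
clock: 51.55
tcp_pos: [0.4874, -0.3901, 0.2432]
eef_rot: [[0.145, 0.989, 0.0], [0.989, -0.145, 0.001], [0.001, 0.0, -1.0]]
contact_force: [-2.6, 3.6, 6.7]
gripper_width: 0.0253
gripper_force: 60.3
```

```bash
python3 -m crank '[[0,0,0,0,0,0.003,0.1],[0,0,0,0,0,0.003,0.1],[0,0,0,0,0,0.003,0.1]]'
python3 - <<'E'
from h import *
p,q,ok=cloud("scene");v,u=np.mgrid[:400,:640]
m=ok&(abs(q[...,0]-.488)<.03)&(abs(q[...,1]+.389)<.03)&(q[...,2]>.12)&(q[...,2]<.15)&(p[...,0]-p[...,2]>60)
print(m.sum(),np.median(q[m][:,2]))
p,q,ok=cloud("scene","scene1.npz")
m=ok&(abs(q[...,0]-.488)<.03)&(abs(q[...,1]+.389)<.03)&(q[...,2]>.12)&(q[...,2]<.15)&(p[...,0]-p[...,2]>60)
print(m.sum(),np.median(q[m][:,2]))
E
python3 -m crank '[[0,0,0,0,0,-0.01,0.1],[0,0,0,0,0,-0.03,0.1],[0,0,0,0,0,-0.06,0.1],[0,0,0,0,0,-0.1,0.1],[0,0,0,0,0,-0.12,0.1],[0,0,0,0,0,-0.12,0.1]]'
```

```text
clock: 51.92
tcp_pos: [0.4874, -0.3901, 0.243]
eef_rot: [[0.145, 0.989, 0.001], [0.989, -0.145, 0.0], [0.001, 0.001, -1.0]]
contact_force: [-2.6, 5.2, 12.4]
gripper_width: 0.0254
gripper_force: 61.0
193 0.1313844204606881
247 0.14131442274268669
clock: 52.72
tcp_pos: [0.4878, -0.3912, 0.3015]
eef_rot: [[0.145, 0.989, 0.001], [0.989, -0.145, -0.001], [-0.001, 0.001, -1.0]]
contact_force: [0.1, -0.4, -1.7]
gripper_width: 0.0256
gripper_force: 59.3
```

The dish went the full 10 mm down (depth 0.1413 → 0.1314) and the dauber has lifted off it. Now to the rail start.

Run:
```python
from h import *
R=frame(81.65,0)
plan([("a",(.56,-.10,.30+.0187),R,.1),("b",(.6252,.17,.25+.0187),R,.1),("c",(.6252,.17,.185+.0187),R,.1)])
```

```text
a rows 4.8 [0.002, 0.001, -0.0, 0.597, 0.058, 0.002, 0.1] 
b rows 4.5 [-0.0, 0.0, -0.0, 0.553, 0.051, 0.1, 0.1] 
c rows 1.0 [-0.0, 0.0, -0.0, 0.0, -0.0, 0.13, 0.1]
```

```bash
python3 -m crank '[[0.002,0.001,0,0.597,0.058,0.002,0.1],[0.002,0.001,0,0.597,0.058,0.002,0.1],[0.002,0.001,0,0.597,0.058,0.002,0.1],[0.002,0.001,0,0.597,0.058,0.002,0.1],[0.002,0.001,0,0.597,0.058,0.002,0.1],[0.002,0.001,0,0.597,0.058,0.002,0.1],[0.002,0.001,0,0.597,0.058,0.002,0.1]]'|head -2
python3 -m crank '[[0,0,0,0.553,0.051,0.1,0.1],[0,0,0,0.553,0.051,0.1,0.1],[0,0,0,0.553,0.051,0.1,0.1],[0,0,0,0.553,0.051,0.1,0.1],[0,0,0,0.553,0.051,0.1,0.1],[0,0,0,0.553,0.051,0.1,0.1],[0,0,0,0.553,0.051,0.1,0.1]]'|head -2
python3 -m crank '[[0,0,0,0,0,0.06,0.1],[0,0,0,0,0,0.13,0.1],[0,0,0,0,0,0.13,0.1],[0,0,0,0,0,0.13,0.1]]'
python3 - <<'E'
from h import *
plan([("c",(.6252,.17,.17+.0187),frame(81.65,0),.1)])
p,d=optics.grab_frame("scene");cv2.imwrite("pics/s8.png",cv2.resize(p[200:330,200:380,::-1],None,fx=4,fy=4))
E
```

```text
clock: 53.6
tcp_pos: [0.5593, -0.0998, 0.2992]
clock: 54.48
tcp_pos: [0.6251, 0.1687, 0.25]
clock: 54.98
tcp_pos: [0.6257, 0.1696, 0.187]
eef_rot: [[0.147, 0.989, 0.001], [0.989, -0.147, 0.002], [0.002, 0.001, -1.0]]
contact_force: [1.2, -0.2, -1.8]
gripper_width: 0.0252
gripper_force: 59.1
c rows 0.3 [0.001, -0.003, -0.002, 0.001, -0.001, 0.034, 0.1]
```

View pics/s8.png

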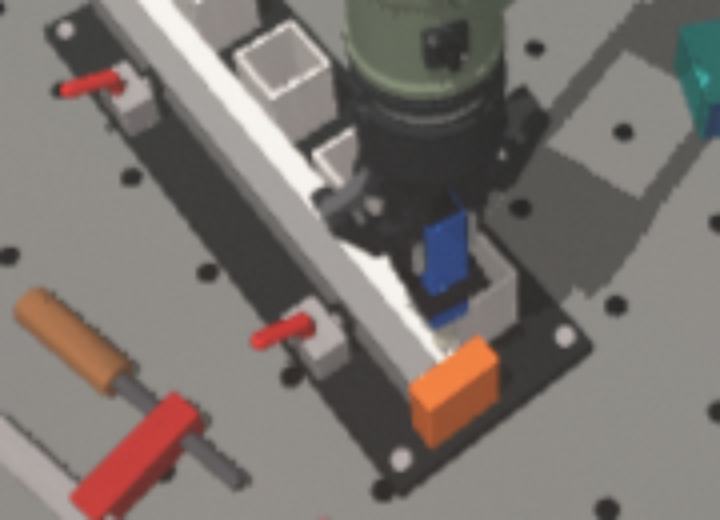

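The felt, at crop (445,345), is over the strip's end beside the orange stop. I'll touch down gently and then draw.

```bash
python3 -m crank '[[0,0,0,0,0,0.016,0.1],[0,0,0,0,0,0.022,0.1],[0,0,0,0,0,0.027,0.1],[0,0,0,0,0,0.031,0.1],[0,0,0,0,0,0.034,0.1],[0,0,0,0,0,0.034,0.1],[0,0,0,0,0,0.034,0.1]]'
python3 -m crank '[[0,0,0,-0.009,0.001,0,0.1],[0,0,0,-0.018,0.002,0,0.1],[0,0,0,-0.027,0.003,0,0.1],[0,0,0,-0.036,0.004,0,0.1],[0,0,0,-0.045,0.006,0,0.1],[0,0,0,-0.054,0.007,0,0.1],[0,0,0,-0.063,0.008,0,0.1],[0,0,0,-0.072,0.009,0,0.1]]'
python3 - <<'E'
from h import *
print(telemetry.sense()["joint_velocities"].round(3),telemetry.sense()["joints"].round(2))
E
```

```text
clock: 55.9
tcp_pos: [0.6247, 0.1706, 0.1684]
eef_rot: [[0.145, 0.989, -0.002], [0.989, -0.145, 0.002], [0.001, -0.002, -1.0]]
contact_force: [-1.1, 0.7, 1.8]
gripper_width: 0.0255
gripper_force: 59.7
clock: 56.9
tcp_pos: [0.6239, 0.134, 0.1682]
eef_rot: [[0.145, 0.989, -0.002], [0.989, -0.145, 0.002], [0.001, -0.002, -1.0]]
contact_force: [-0.0, 0.3, 1.3]
gripper_width: 0.0249
gripper_force: 59.8
[-0.055 -0.012  0.024  0.    -0.01  -0.055] [0.19 0.46 1.5  0.   1.18 0.34]
```

```bash
python3 -m crank '[[0,0,0,-0.009,0.001,0,0.1],[0,0,0,-0.018,0.002,0,0.1],[0,0,0,-0.027,0.003,0,0.1],[0,0,0,-0.036,0.004,0,0.1],[0,0,0,-0.045,0.006,0,0.1],[0,0,0,-0.054,0.007,0,0.1],[0,0,0,-0.063,0.008,0,0.1],[0,0,0,-0.072,0.009,0,0.1]]'|sed -n '2p;4p'
python3 -m crank '[[0,0,0,-0.009,0.001,0,0.1],[0,0,0,-0.018,0.002,0,0.1],[0,0,0,-0.027,0.003,0,0.1],[0,0,0,-0.036,0.004,0,0.1],[0,0,0,-0.045,0.006,0,0.1],[0,0,0,-0.054,0.007,0,0.1],[0,0,0,-0.063,0.008,0,0.1],[0,0,0,-0.072,0.009,0,0.1]]'|sed -n '2p;4p'
python3 -m crank '[[0,0,0,-0.009,0.001,0,0.1],[0,0,0,-0.018,0.002,0,0.1],[0,0,0,-0.027,0.003,0,0.1],[0,0,0,-0.036,0.004,0,0.1],[0,0,0,-0.045,0.006,0,0.1],[0,0,0,-0.054,0.007,0,0.1],[0,0,0,-0.063,0.008,0,0.1],[0,0,0,-0.072,0.009,0,0.1]]'|sed -n '2p;4p'
python3 -m crank '[[0,0,0,-0.009,0.001,0,0.1],[0,0,0,-0.018,0.002,0,0.1],[0,0,0,-0.027,0.003,0,0.1],[0,0,0,-0.036,0.004,0,0.1],[0,0,0,-0.045,0.006,0,0.1],[0,0,0,-0.054,0.007,0,0.1],[0,0,0,-0.063,0.008,0,0.1],[0,0,0,-0.072,0.009,0,0.1]]'|sed -n '2p;4p'
python3 -m crank '[[0,0,0,-0.009,0.001,0,0.1],[0,0,0,-0.018,0.002,0,0.1],[0,0,0,-0.027,0.003,0,0.1],[0,0,0,-0.036,0.004,0,0.1],[0,0,0,-0.045,0.006,0,0.1],[0,0,0,-0.054,0.007,0,0.1],[0,0,0,-0.063,0.008,0,0.1],[0,0,0,-0.072,0.009,0,0.1]]'|sed -n '2p;4p'
```

```text
tcp_pos: [0.6232, 0.0978, 0.1682]
contact_force: [0.2, 1.1, 1.1]
tcp_pos: [0.6224, 0.0615, 0.1681]
contact_force: [-0.3, 0.4, 1.0]
tcp_pos: [0.6216, 0.0253, 0.168]
contact_force: [-0.4, 1.8, 2.0]
tcp_pos: [0.6208, -0.011, 0.168]
contact_force: [-0.5, 1.5, 1.3]
tcp_pos: [0.6201, -0.0473, 0.1679]
contact_force: [0.1, 1.1, 1.5]
```

```bash
python3 -m crank '[[0,0,0,-0.009,0.001,0,0.1],[0,0,0,-0.018,0.002,0,0.1],[0,0,0,-0.027,0.003,0,0.1],[0,0,0,-0.036,0.004,0,0.1],[0,0,0,-0.045,0.005,0,0.1],[0,0,0,-0.054,0.006,0,0.1],[0,0,0,-0.063,0.007,0,0.1],[0,0,0,-0.072,0.008,0,0.1]]'|sed -n '2p;4p'
python3 -m crank '[[0,0,0,-0.009,0.001,0,0.1],[0,0,0,-0.018,0.002,0,0.1],[0,0,0,-0.027,0.003,0,0.1],[0,0,0,-0.036,0.004,0,0.1],[0,0,0,-0.045,0.005,0,0.1],[0,0,0,-0.054,0.006,0,0.1],[0,0,0,-0.063,0.007,0,0.1],[0,0,0,-0.072,0.008,0,0.1]]'|sed -n '2p;4p'
python3 -m crank '[[0,0,0,-0.009,0.001,0,0.1],[0,0,0,-0.018,0.002,0,0.1],[0,0,0,-0.027,0.003,0,0.1],[0,0,0,-0.036,0.004,0,0.1],[0,0,0,-0.045,0.005,0,0.1],[0,0,0,-0.054,0.006,0,0.1],[0,0,0,-0.063,0.007,0,0.1],[0,0,0,-0.072,0.008,0,0.1]]'|sed -n '2p;4p'
python3 -m crank '[[0,0,0,-0.009,0.001,0,0.1],[0,0,0,-0.018,0.002,0,0.1],[0,0,0,-0.027,0.003,0,0.1],[0,0,0,-0.036,0.004,0,0.1],[0,0,0,-0.045,0.005,0,0.1],[0,0,0,-0.054,0.006,0,0.1],[0,0,0,-0.063,0.007,0,0.1],[0,0,0,-0.072,0.008,0,0.1]]'|sed -n '2p;4p'
python3 -m crank '[[0,0,0,-0.009,0.001,0,0.1],[0,0,0,-0.018,0.002,0,0.1],[0,0,0,-0.027,0.003,0,0.1],[0,0,0,-0.036,0.004,0,0.1],[0,0,0,-0.045,0.005,0,0.1],[0,0,0,-0.054,0.006,0,0.1],[0,0,0,-0.063,0.007,0,0.1],[0,0,0,-0.072,0.008,0,0.1]]'|sed -n '2p;4p'
python3 -m crank '[[0,0,0,0,0,-0.006,0.1],[0,0,0,0,0,-0.02,0.1],[0,0,0,0,0,-0.06,0.1],[0,0,0,0,0,-0.16,0.1],[0,0,0,0,0,-0.26,0.1],[0,0,0,0,0,-0.26,0.1],[0,0,0,0,0,-0.26,0.1]]'
python3 - <<'E'
from h import *
R=frame(81.65,0)
plan([("a",(.55,.10,.30+.0187),R,.1),("b",(.4759,.4137,.27+.0187),R,.1),("c",(.4759,.4137,.145+.0187),R,.1)])
p,q,ok=cloud("scene");np.savez("s9.npz",p=p)
E
```

```text
tcp_pos: [0.6187, -0.0835, 0.1678]
contact_force: [0.3, 0.1, 1.4]
tcp_pos: [0.6175, -0.1197, 0.1678]
contact_force: [-0.6, 1.0, 1.9]
tcp_pos: [0.6162, -0.1559, 0.1677]
contact_force: [0.3, 1.4, 0.7]
tcp_pos: [0.6149, -0.1921, 0.1677]
contact_force: [-0.9, 0.7, 1.3]
tcp_pos: [0.6137, -0.2283, 0.1676]
contact_force: [-0.1, 2.1, 1.6]
clock: 67.78
tcp_pos: [0.6133, -0.2281, 0.2968]
eef_rot: [[0.145, 0.989, -0.003], [0.989, -0.145, 0.002], [0.001, -0.004, -1.0]]
contact_force: [-0.6, -0.1, -2.3]
gripper_width: 0.0253
gripper_force: 59.6
a rows 5.3 [-0.004, -0.002, -0.0, 0.631, -0.221, -0.005, 0.1] 
b rows 5.2 [-0.0, 0.0, -0.0, 0.599, -0.237, 0.06, 0.1] 
c rows 2.0 [-0.0, 0.0, -0.0, 0.0, -0.0, 0.25, 0.1]
```

```bash
python3 -m crank '[[-0.004,-0.002,0,0.631,-0.221,-0.005,0.1],[-0.004,-0.002,0,0.631,-0.221,-0.005,0.1],[-0.004,-0.002,0,0.631,-0.221,-0.005,0.1],[-0.004,-0.002,0,0.631,-0.221,-0.005,0.1],[-0.004,-0.002,0,0.631,-0.221,-0.005,0.1],[-0.004,-0.002,0,0.631,-0.221,-0.005,0.1],[-0.004,-0.002,0,0.631,-0.221,-0.005,0.1]]'|head -2
python3 -m crank '[[0,0,0,0.599,-0.237,0.06,0.1],[0,0,0,0.599,-0.237,0.06,0.1],[0,0,0,0.599,-0.237,0.06,0.1],[0,0,0,0.599,-0.237,0.06,0.1],[0,0,0,0.599,-0.237,0.06,0.1],[0,0,0,0.599,-0.237,0.06,0.1],[0,0,0,0.599,-0.237,0.06,0.1],[0,0,0,0.599,-0.237,0.06,0.1]]'|head -2
python3 -m crank '[[0,0,0,0,0,0,0.1],[0,0,0,0,0,0,0.1],[0,0,0,0,0,0,0.1]]'
python3 - <<'E'
from h import *
R=frame(81.65,0)
plan([("c",(.4759,.4137,.135+.0187),R,.1)])
p,q,ok=cloud("scene");cv2.imwrite("pics/s10.png",cv2.resize(p[230:380,370:520,::-1].astype(np.uint8),None,fx=4,fy=4))
E
```

```text
clock: 68.7
tcp_pos: [0.5493, 0.1013, 0.299]
clock: 69.7
tcp_pos: [0.4776, 0.4116, 0.2704]
clock: 70.08
tcp_pos: [0.477, 0.413, 0.2708]
eef_rot: [[0.146, 0.989, 0.002], [0.989, -0.146, -0.0], [0.0, 0.002, -1.0]]
contact_force: [-0.8, 0.5, -0.8]
gripper_width: 0.0255
gripper_force: 59.5
c rows 2.2 [0.002, -0.0, -0.001, 0.001, -0.003, 0.272, 0.1]
```

View pics/s10.png

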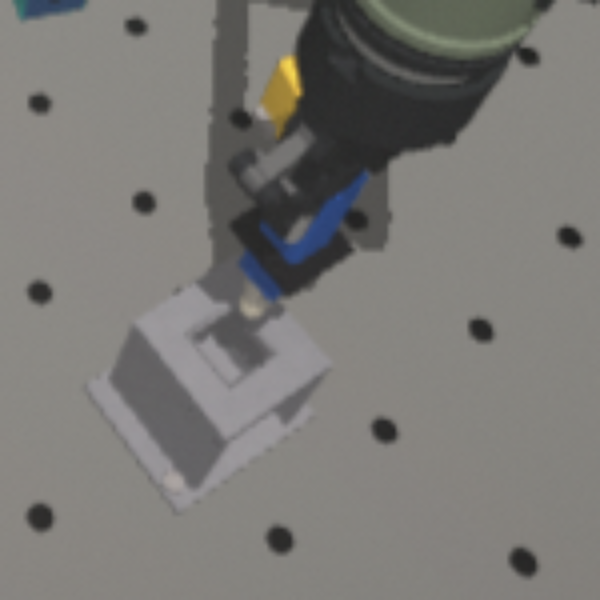

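The dauber is undisturbed in the gripper, with its nozzle at crop (252,305) above the hole at (235,345). Lowering in stages.

```bash
python3 -m crank '[[0,0,0,0.001,-0.003,0.08,0.1],[0,0,0,0.001,-0.003,0.14,0.1],[0,0,0,0.001,-0.003,0.17,0.1],[0,0,0,0.001,-0.003,0.19,0.1],[0,0,0,0.001,-0.003,0.205,0.1],[0,0,0,0.001,-0.003,0.22,0.1],[0,0,0,0.001,-0.003,0.22,0.1]]'
python3 -m crank '[[0,0,0,0,0,0.02,0.1],[0,0,0,0,0,0.04,0.1],[0,0,0,0,0,0.05,0.1],[0,0,0,0,0,0.053,0.1],[0,0,0,0,0,0.053,0.1]]'
```

```text
clock: 71.0
tcp_pos: [0.4754, 0.4141, 0.1603]
eef_rot: [[0.145, 0.989, 0.001], [0.989, -0.145, -0.001], [-0.001, 0.001, -1.0]]
contact_force: [-0.3, -0.8, -1.6]
gripper_width: 0.0252
gripper_force: 59.6
clock: 71.62
tcp_pos: [0.4756, 0.4142, 0.134]
eef_rot: [[0.145, 0.989, 0.001], [0.989, -0.145, -0.0], [-0.0, 0.001, -1.0]]
contact_force: [-0.4, -0.9, -0.3]
gripper_width: 0.0254
gripper_force: 59.6
```

Clear of contact. I'll release, rise, retreat and check everything.

```bash
python3 -m crank '[[0,0,0,0,0,0.002,0.1],[0,0,0,0,0,0.002,0.3],[0,0,0,0,0,0.002,0.75],[0,0,0,0,0,0.002,0.75],[0,0,0,0,0,0.002,0.75],[0,0,0,0,0,0.002,0.75]]'|tail -3
python3 -m crank '[[0,0,0,0,0,-0.06,0.75],[0,0,0,0,0,-0.16,0.75],[0,0,0,0,0,-0.26,0.75],[0,0,0,0,0,-0.3,0.75],[0,0,0,0,0,-0.3,0.75],[0,0,0,-0.3,-0.2,-0.32,0.75],[0,0,0,-0.3,-0.2,-0.32,0.75],[0,0,0,-0.3,-0.2,-0.32,0.75]]'|head -2
python3 -m crank '[[0,0,0,-0.3,0,0,0.75],[0,0,0,-0.3,0,0,0.75],[0,0,0,-0.3,0,0,0.75],[0,0,0,-0.3,0,0,0.75]]'
python3 - <<'E'
from h import *
p,d=optics.grab_frame("top");np.savez("top3.npz",p=p,d=d)
p,q,ok=cloud("top","top3.npz");z=q[...,2];v,u=np.mgrid[:400,:640]
m=(z>.068)&(z<.09)&ok&(u>235)&(u<415)&(v>136)&(v<175)
m=cv2.morphologyEx(m.astype(np.uint8),cv2.MORPH_CLOSE,np.ones((9,9)))
[print(b) for b in blobs(m,"top",.076)]
m=(z>.165)&(z<.195)&ok&(u>110)&(u<160)&(v>150)&(v<220)
w=q[m]*1000;print("bottle",m.sum(),np.median(w[:,2]),cv2.minAreaRect(w[:,:2].astype(np.float32)))
m=(abs(q[...,0]-.488)<.03)&(abs(q[...,1]+.389)<.03)&ok;print("dish",np.median(z[m]))
p,d=optics.grab_frame("scene");cv2.imwrite("pics/s11.png",p[60:400,180:580,::-1].repeat(1,0))
E
```

```text
contact_force: [-0.3, -0.5, 0.5]
gripper_width: 0.0637
gripper_force: 0.0
clock: 73.38
tcp_pos: [0.3524, 0.2784, 0.291]
clock: 73.88
tcp_pos: [0.3317, 0.1306, 0.2918]
eef_rot: [[0.148, 0.989, -0.001], [0.989, -0.148, -0.001], [-0.001, -0.0, -1.0]]
contact_force: [0.2, -0.5, -0.5]
gripper_width: 0.064
gripper_force: 0.0
([388.0, 148.0], [576.4, -172.4, 576.6, -172.6, 50.8, 50.5, -2.6])
([346.0, 146.0], [578.2, -69.0, 578.4, -68.0, 49.7, 47.3, -89.5])
([304.0, 147.0], [580.9, 34.8, 571.5, 31.8, 49.4, 39.8, -89.5])
([261.0, 147.0], [579.8, 140.7, 572.5, 138.0, 49.3, 39.7, -89.4])
bottle 172 181.07458728435367 ((475.2860412597656, 412.76654052734375), (26.348995208740234, 25.847986221313477), 81.99063873291016)
dish 0.14236543451760297
```

View pics/s11.png

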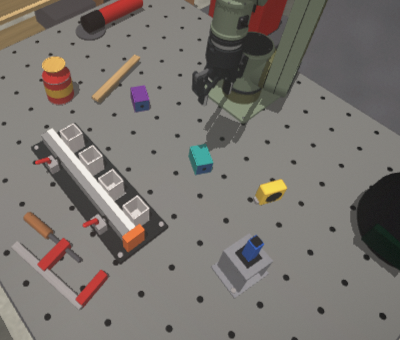

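The final view shows four sockets seated at (70,133), (91,157), (110,182) and (135,210). The dauber hangs upright in its stand at (250,250) at its original position and height. The dish is up, and the tape and brush look undisturbed.

```bash
python3 -c "from bench import manip; print(manip.finish_job())"
```

```text
the job is handed in; nothing more can be done
None
```

The job is handed in, with no verdict shown: all four sockets are seated mouth up, the felt was wetted and drawn along the whole strip, and the dauber is back in its stand with the dish up and the brush and tape measure untouched.

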